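Seal a sample tube in a bayonet-lid transport canister

TASK

Pack the red-capped sample tube for transport: stand it in the well of the canister, then set the blue lid over it with its two pins through the two gaps of the canister's steel bayonet ring. Feel for the orange gasket, whose height differs with wear, and twist the lid clockwise until the ramps have drawn it down 2 mm beyond the point where it first touched the gasket (about 25 degrees of turn after that point): snug, never forced. Let go of it, and leave the green-capped tube and the brown bottle as they are.

Things in the scene. Friction and masses are not known exactly. Their poses are not given: they have to be found in the camera images.
- canister: Aluminium canister in a heavy grey round stand (140 mm wide), fixed to the table; its yaw differs each time. Origin: centre of the stand's foot, z up. Body 92 mm wide up to a shoulder at z = 53 mm, then a neck 64 mm wide up to z = 82 mm. Black marks on the shoulder at its +x and -x show the two gaps of the bayonet ring.
- bayonet_ring: Steel ring of two lugs on the neck, 75 mm wide, top at z = 79.5 mm; origin and axes as the canister's. Gaps 24 degrees wide at +x and -x. Clockwise (from above) of each gap the lug's underside starts at z = 75.5 mm and falls 0.08 mm a degree over 80 degrees to a solid stop; anticlockwise is a stop at once. Over 22 N harms it. Friction keeps a tightened lid from turning back.
- well (a point): Centre of the floor of the canister's well, 37 mm above the stand's foot: a hole 21 mm wide and 37 mm deep in grey foam, in the middle of the canister's mouth (53 mm wide).
- gasket_nominal (a point): Fixed point on the canister's axis, 90.5 mm above the stand's foot, where the top of a half-worn gasket would be. The orange gasket ring round the mouth (54 to 63 mm wide) really ends up to 2 mm above or below this point, differently each time. It gives like a spring of 5 N a mm, at most 5.5 mm.
- lid: Loose blue bell-shaped lid, about 0.16 kg, 85 mm wide, 111 mm tall, standing on its open skirt (79 mm wide inside). Origin: centre of the skirt's lower edge, z up. Inside, a flat seat 25.3 mm above that edge meets the gasket; above it the bell is 47 mm wide inside, with its ceiling 75 mm above the edge. With the pins resting wrongly on top of the lugs this origin is 76.5 mm above the canister's.
- lid_pin (a point): Inner tip of one of the lid's two steel pins, 6 mm thick, which point inward from the skirt at the lid's +x (this one) and -x to 34 mm from its axis, 6 mm above the skirt's edge; white ticks on the lid show them. Either pin fits either gap. The pins pass under the lugs once the lid's origin is less than 66.5 mm above the canister's.
- lid_grip (a point): Point to grasp on the lid: in its white upright grip, on the lid's axis, 101 mm above the skirt's edge. The grip is a bar 12 mm thick, 56 mm long along the lid's x (in line with the pins), its foot 79 mm and its top 111 mm above the skirt's edge. Axes as the lid's.
- red_tube_cap (a point): Middle of the red cap (19 mm wide, 20 mm high) of the sample tube to pack: tube 16 mm wide, 94 mm tall, 14 g, upright in one place of a small two-plate tube stand whose top is 50 mm high. This point is 84 mm above the tube's foot, on its axis; z along the tube, upward.
- green_tube_cap (a point): Middle of the green cap of another tube of the same size in the same stand, about 60 mm from the red one. It stays.
- iodine_bottle: Loose brown bottle with white cap, 42 mm wide, 88 mm tall, standing behind the canister; origin under its centre. It stays.
There are look-alikes about, which are no part of the job. Of the things that look like the lid, the larger one is meant.

How it is judged (in metres and radians):
On the way, in this order (a step that is already met when the one before it is completed fails the run):
1. the red-capped tube stands in the canister's well (horizontal distance between red_tube_cap and well below 0.007 m and z of red_tube_cap in the frame of canister below 0.127 m and angle between red_tube_cap's own z axis and vertical below 0.15 rad), for 0.2 s.
2. the lid is level over the neck, its pins down between the lugs (horizontal distance between lid and canister below 0.004 m and z of lid in the frame of canister below 0.0685 m and angle between lid's own z axis and vertical below 0.06 rad), for 0.1 s.
At the end, for the whole second after the job is handed in: The red-capped tube stands in the well (within 7 mm, upright); the lid sits level on the neck, at rest, and its pins pull on the bayonet ring with 5.5 to 12.5 N: the gasket squeezed about 2 mm (1.4 to 2.8) (all of step 1 and all of step 2 and contact force between lid and bayonet_ring between 5.5 and 12.5 N and linear speed of lid below 0.01 m/s); the robot touches nothing.
It fails at once if the bayonet ring is loaded with over 22 N (overtightened, or pins forced on the lugs or the stops) (contact force between bayonet_ring and anything else above 22 N).
It fails at once if the lid bears on the canister, its ring and gasket taken together, with over 42 N (contact force between lid and canister above 42 N).
It fails at once if the green-capped tube is disturbed (distance of green_tube_cap from where it was at the start of the episode above 0.02 m).
It fails at once if the brown bottle is shifted or tipped (distance of iodine_bottle from where it was at the start of the episode above 0.02 m or angle between iodine_bottle's own z axis and vertical above 0.2 rad).
It also fails if it takes over 72 s, if anything falls off the work surface, if the arm or the gripper's body presses on something with over 40 N, if the wrist force passes 120 N, or if a joint passes its speed limit or range.

ROBOT

A 7-joint arm with a two-finger parallel gripper is mounted at the origin on a cart in front of the work surface, level with it; the furniture and walls round the work are solid. World frame = base frame: x ahead of the robot, y to its left, z up, the work surface at z = 0. Lengths are in mm, angles in rad, forces in N, time in s.
With the tool pointing down it reaches from about 425 to 875 mm from the base axis. Payload 9.9 kg.
Tool frame: the origin (TCP) lies on the centre line of the jaws, within the pads' length; the fingertips stand 19 mm ahead of it and the grasp point (between the pads) is the TCP; z points along the fingers, y is the direction in which the jaws open and shut (so a half turn about z gives the same grasp; the last joint's range is limited). The gripper opens to 85 mm and grips with 20 to 120 N. Pads are 22 mm wide; open, the fingers measure 114 mm over their backs; the gripper's body (76 mm by 85 mm) begins 54 mm behind the grasp point. The pads swing forward as they close: fully open they stand 13 mm farther back than shut.
Start: joints at [-1.393, 0.576, 0.025, 1.437, -0.015, 1.129, -0.057], TCP at [174.696, 652.005, 222.689] pointing down, gripper open.
Joint ranges: [-2.76, 2.76], [-0.34, 2.15], [-1.52, 1.57], [0.19, 2.46], [-1.09, 4.23], [0.17, 1.99], [-2.82, 2.82]. Speed limits (rad/s): [2.22, 2.22, 3.01, 3.01, 3.14, 3.14, 3.14].

INTERFACE

Orientations are given as a unit quaternion [x, y, z, w].
In Python, from workcell import manip gives the robot as it stands.
- The arm moves only by the tool apply_moves, never from a script. Its argument "rows" is a list of rows, each a list of 5 numbers: the shift along the tool's x, y, z in m, then the turn about the tool's z in rad, then the opening, from 0 (shut) to 1 (fully open). A call has 1 to 20 rows; each row shifts and turns the commanded pose from where the row before left it, along the tool's axes as they then stand; what a row does not reach is not made up. A row lasts 1/8 s, in which the tool goes at most 62.5 mm and 10.7 degrees, less where a joint would pass 70% of its speed; a pose out of reach is approached as far as the arm can. A call with a gripper value outside its range is refused whole. The fingers move at their own pace and stop on an object; "newtons" is the grip in N (left out, the last holds). Time passes only in rows, so rows that do not move let the fingers close. It gives the time, the measured TCP pose, the force and the opening at its end, in the units of the state.
- manip.get_obs(): the state, without advancing time (a new reading comes with each control period).
- manip.capture(name): name is "side" or "top"; returns a dict with "frame" (480x640x3 uint8, blue, green, red), "fx", "fy", "cx", "cy" (pixels), "cam_to_world" (4x4, takes a point from camera to world coordinates). Camera axes: x right, y up, looking along -z (the intrinsics and any distortion apply to the point x, -y, -z); pixel columns grow to the right and rows downward; lengths in mm; the calibration is good to about 2 mm. A picture is of the moment at which its call begins. There is no depth.
- manip.close_job(): hands the job in, once; it reports no verdict.
The state is a dict: "time": time; "qpos": joint angles; "joint_velocities": joint speeds; "effort": joint torques, N m; "tcp_pos": TCP position; "tcp_rot": TCP orientation; "ft_force": force on the tool from outside, world axes, zero at the start; "torque": the same for the moment, N m; "gripper_width": opening from 0.0 (shut) to 1.0 (fully open).
Only numpy, scipy, OpenCV 4.12 (cv2) and the standard library are available. Lean on these libraries where they do the work, as an engineer would, in place of code of your own. Each camera call takes 0.05 s, during which the arm holds its last target.

## Working session

There is one attempt and no reset: what is moved stays moved. The work goes in short steps, Python scripts to look and compute and a tool call to move; the robot and the scene stay as the last step left them, time stands still between calls to the robot, and variables do not carry over. Pictures are saved under pics/ and viewed, and the job is handed in when it is done.

Besides the shell and the picture viewer there is one more tool, called after "Request:" by a JSON object that holds its "api" and its "payload". apply_moves: Moves the arm, as the interface text tells. Its arguments: {"type":"object","properties":{"rows":{"type":"array"},"newtons":{"type":"number"}},"required":["rows"]}

```bash
ls; mkdir -p pics; python3 - <<'E'
from workcell import manip
import cv2,numpy as np
np.set_printoptions(precision=4,suppress=True)
for n in("side","top"):
    c=manip.capture(n);cv2.imwrite(f"pics/{n}0.png",c["frame"])
    print({k:v for k,v in c.items() if k!="frame"})
print(manip.get_obs())
E
```

```text
pics
{'fx': 496.7454325088087, 'fy': 496.7454325088087, 'cx': 322.3138767446107, 'cy': 230.29229128430157, 'cam_to_world': array([[ -0.9991,  -0.0312,   0.0293, 566.0002],
       [  0.0424,  -0.6314,   0.7743, 688.4485],
       [ -0.0057,   0.7749,   0.6321, 837.391 ],
       [  0.    ,   0.    ,   0.    ,   1.    ]])}
{'fx': 530.7717648982901, 'fy': 530.7717648982901, 'cx': 313.4121638601945, 'cy': 236.27032002905392, 'cam_to_world': array([[   0.0131,    0.997 ,   -0.076 ,  471.2598],
       [  -0.9997,    0.0113,   -0.0237, -231.7668],
       [  -0.0227,    0.0763,    0.9968, 1392.6064],
       [   0.    ,    0.    ,    0.    ,    1.    ]])}
{'time': 0.1, 'qpos': array([-1.3928,  0.5764,  0.0248,  1.4378, -0.015 ,  1.129 , -0.0565]), 'joint_velocities': array([-0.0002, -0.0018,  0.0001, -0.0028, -0.0016,  0.0004,  0.0007]), 'effort': array([  0.0062, -76.7311,   2.2585, -28.6605,   0.0162,   0.0086,
        -0.    ]), 'tcp_pos': array([174.5763, 651.6382, 221.9654]), 'tcp_rot': array([ 0.1305,  0.9914, -0.0007, -0.0001]), 'ft_force': array([0.1344, 0.1344, 0.448 ]), 'torque': array([-0.0524, -0.011 ,  0.0074]), 'gripper_width': 0.9953277850082646}
```

View pics/side0.png

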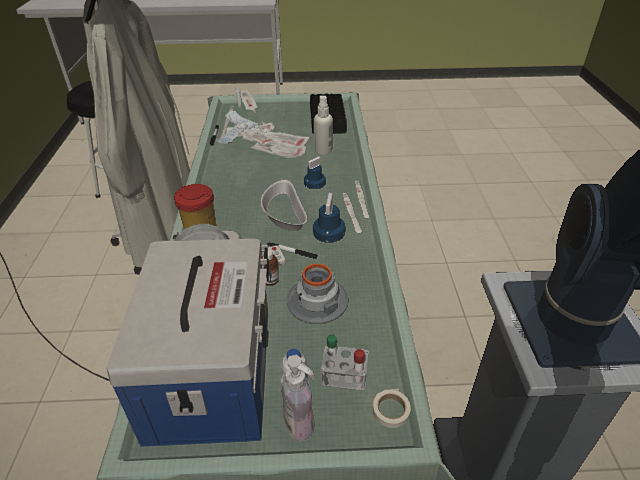

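View pics/top0.png

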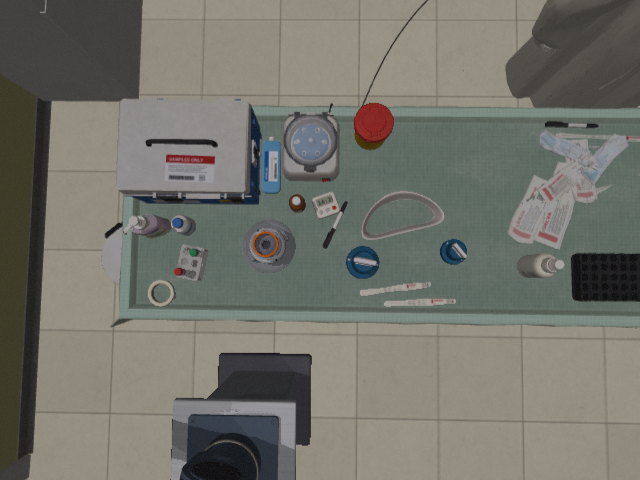

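Side view: canister ~(318,290), large lid ~(328,222), red cap (359,356), green cap (331,342). Top view: canister (267,245), large lid (362,262), red cap (179,271), bottle (297,203). Next come enlarged crops.

```bash
cat > h.py <<'E'
from workcell import manip
import cv2,numpy as np
np.set_printoptions(precision=3,suppress=True)
def ray(c,u,v):
    d=np.array([(u-c["cx"])/c["fx"],-(v-c["cy"])/c["fy"],-1.])
    T=np.array(c["cam_to_world"]);return T[:3,3],T[:3,:3]@d
def plane(c,u,v,z):
    o,d=ray(c,u,v);return o+d*(z-o[2])/d[2]
def proj(c,p):
    T=np.array(c["cam_to_world"]);q=T[:3,:3].T@(np.array(p,float)-T[:3,3])
    return np.array([c["cx"]-c["fx"]*q[0]/q[2],c["cy"]+c["fy"]*q[1]/q[2]])
def tri(a,ua,b,ub):
    o1,d1=ray(a,*ua);o2,d2=ray(b,*ub)
    s=np.linalg.lstsq(np.c_[d1,-d2],o2-o1,rcond=None)[0]
    p,q=o1+s[0]*d1,o2+s[1]*d2
    return (p+q)/2,np.linalg.norm(p-q)
def crop(f,x,y,w,h,k,name):
    cv2.imwrite(name,cv2.resize(f[y:y+h,x:x+w],None,fx=k,fy=k,interpolation=cv2.INTER_CUBIC))
E
python3 - <<'E'
from h import *
t=manip.capture("top");s=manip.capture("side")
a=lambda f,x,y:cv2.resize(f[y:y+75,x:x+100],None,fx=4,fy=4,interpolation=cv2.INTER_CUBIC)
cv2.imwrite("pics/c1.png",np.vstack([np.hstack([a(t["frame"],217,208),a(t["frame"],315,225)]),np.hstack([a(s["frame"],270,252),a(s["frame"],280,180)])]))
cv2.imwrite("pics/c2.png",np.hstack([a(t["frame"],140,225),a(s["frame"],300,320)]))
E
```

```text
(no output)
```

View pics/c1.png

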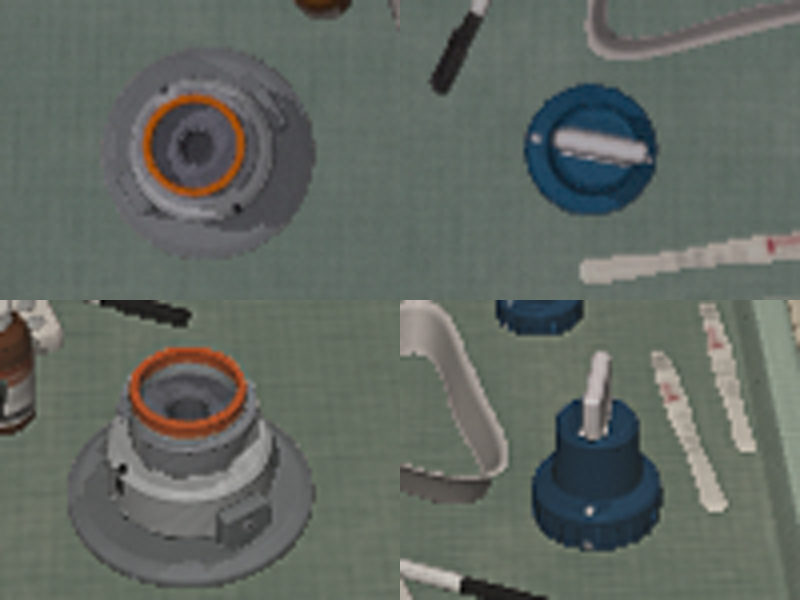

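View pics/c2.png

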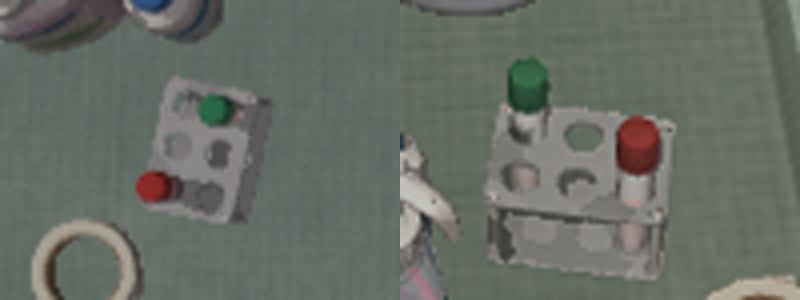

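```bash
cat > m.py <<'E'
from h import *
t=manip.capture("top");s=manip.capture("side")
def blob(c,lo,hi,box,lo2=None,hi2=None):
    x,y,w,h=box;f=cv2.cvtColor(c["frame"][y:y+h,x:x+w],cv2.COLOR_BGR2HSV)
    m=cv2.inRange(f,lo,hi)
    if lo2: m|=cv2.inRange(f,lo2,hi2)
    n,l,st,ce=cv2.connectedComponentsWithStats(m)
    i=1+np.argmax(st[1:,4]);ct=cv2.findContours((l==i).astype(np.uint8),cv2.RETR_EXTERNAL,cv2.CHAIN_APPROX_NONE)[0][0]
    return ce[i]+[x,y],st[i],ct[:,0]+[x,y]
E
python3 - <<'E'
from m import *
R=((0,120,50),(8,255,255));R2=((172,120,50),(180,255,255))
for nm,bt,bs,args in [("red",(160,255,35,30),(340,335,40,40),(*R,)),("green",(180,240,25,25),(320,330,25,25),((50,120,40),(85,255,255)))]:
    a=blob(t,args[0],args[1],bt,*(R2 if nm=="red" else ()));b=blob(s,args[0],args[1],bs,*(R2 if nm=="red" else ()))
    print(nm,a[0],a[1],b[0],b[1],tri(t,a[0],s,b[0]))
O=((5,150,120),(18,255,255))
a=blob(t,*O,(230,215,70,60));b=blob(s,*O,(290,255,60,50))
ea=cv2.fitEllipse(a[2]);eb=cv2.fitEllipse(b[2]);print("gasket",ea,eb,tri(t,ea[0],s,eb[0]))
for z in (88.5,90.5,92.5): print(plane(t,*ea[0],z),plane(s,*eb[0],z))
# stand
f=t["frame"];
p1=plane(t,258,230.5,53);p2=plane(t,276.5,260,53);d=p2-p1
print("marks",p1,p2,(p1+p2)/2,np.linalg.norm(d),np.degrees(np.arctan2(d[1],d[0])))
print("sidemark",plane(s,270+123/4,252+167/4,53))
B=((98,100,30),(115,255,255))
a=blob(t,*B,(340,240,45,45));b=blob(s,*B,(300,190,60,60));print("lid",a[0],a[1],b[0],b[1])
ea=cv2.fitEllipse(cv2.convexHull(a[2]));print(ea,plane(t,*ea[0],20),plane(t,*ea[0],30))
W=((0,0,140),(180,70,255))
for c,bx in((t,(350,253,35,20)),(s,(310,185,40,40))):
    a=blob(c,*W,bx);print("grip",a[0],a[1],cv2.minAreaRect(a[2]));c["g"]=a
r=cv2.boxPoints(cv2.minAreaRect(t["g"][2]))
P=[plane(t,*q,111) for q in r];print(np.array(P))
E
```

```text
red [178.    271.113] [14 13  9  7 53] [358.852 355.805] [ 14  14  11  14 128] (array([480.266, 133.072,  85.387]), np.float64(0.8572457635082116))
green [193.326 251.953] [10  9  8  7 43] [329.583 336.083] [ 7  5  7  4 12] (array([529.706,  93.701,  95.47 ]), np.float64(3.2219740393592082))
gasket ((264.9891662597656, 243.81076049804688), (24.322500228881836, 24.521560668945312), 60.27688980102539) ((316.4131164550781, 273.9867248535156), (21.08781623840332, 27.3769588470459), 85.39314270019531) (array([550.474, -81.49 ,  87.922]), np.float64(0.39575651419741964))
[550.636 -81.57   88.5  ] [550.289 -80.872  88.5  ]
[550.515 -81.8    90.5  ] [550.331 -78.817  90.5  ]
[550.393 -82.03   92.5  ] [550.373 -76.762  92.5  ]
marks [586.456 -59.009  53.   ] [ 512.154 -107.459   53.   ] [549.305 -83.234  53.   ] 88.70346961382963 -146.8926812721599
sidemark [585.378 -58.024  53.   ]
lid [361.761 262.014] [  6   6  33  33 649] [328.034 225.196] [ 13  15  32  37 708]
((362.2614440917969, 261.8517761230469), (32.036376953125, 32.69234085083008), 106.65769958496094) [ 511.124 -326.085   20.   ] [ 510.833 -325.398   30.   ]
grip [364.629 260.944] [ 4  5 22  7 89] ((364.6081237792969, 260.8513488769531), (21.536266326904297, 4.1099748611450195), 9.462322235107422)
grip [328.228 202.633] [15  8  8 22 79] ((328.0384826660156, 203.3076934814453), (4.118439197540283, 21.376659393310547), 11.309932708740234)
[[ 510.014 -299.108  111.   ]
 [ 519.801 -300.664  111.   ]
 [ 511.902 -351.786  111.   ]
 [ 502.133 -350.205  111.   ]]
```

```bash
cat >> h.py <<'E'
from scipy.spatial.transform import Rotation as Ro
def go(x,y,z,psi=None,pos=None):
    o=manip.get_obs();R=Ro.from_quat(o["tcp_rot"]).as_matrix();p=o["tcp_pos"]
    cur=np.degrees(np.arctan2(R[1,1],R[0,1]))
    d=R.T@(np.array([x,y,z])-p);print("t",o["time"],"tcp",p,"psi",cur,"zax",R[:,2],"q",o["qpos"],"F",o["ft_force"],"M",o["torque"],"w",o["gripper_width"])
    print("tool shift mm",d)
    if psi is not None:
        k=(cur-psi+90)%180-90;print("turn rad",np.radians(k),"deg",k)
E
python3 -c "
from h import *
go(480.5,133,200,51.5)"
```

```text
t 0.3 tcp [174.678 651.854 222.394] psi 74.99848280176356 zax [-0.    -0.001 -1.   ] q [-1.393  0.576  0.025  1.437 -0.015  1.129 -0.057] F [-0.403  0.329  0.097] M [ 0.026 -0.016 -0.007] w 0.9958479309465923
tool shift mm [-429.701 -421.997   22.666]
turn rad 0.41012589411403605 deg 23.498482801763558
```

Request:
{"api": "apply_moves", "payload": {"rows": [[-0.0358,-0.0352,0,0,0.5],[-0.0358,-0.0352,0,0,0.5],[-0.0358,-0.0352,0,0,0.5],[-0.0358,-0.0352,0,0,0.5],[-0.0358,-0.0352,0,0,0.5],[-0.0358,-0.0352,0,0,0.5],[-0.0358,-0.0352,0,0,0.5],[-0.0358,-0.0352,0,0,0.5],[-0.0358,-0.0352,0,0,0.5],[-0.0358,-0.0352,0,0,0.5],[-0.0358,-0.0352,0,0,0.5],[-0.0358,-0.0352,0,0,0.5],[0,0,0.02,0.137,0.5],[0,0,0,0.137,0.5],[0,0,0,0.137,0.5],[0,0,0,0,0.5]], "newtons": 20}}

```text
time: 2.3
tcp_pos: [480.3, 132.9, 202.7]
tcp_rot: [0.33, 0.944, -0.0, 0.0]
ft_force: [-1.0, 1.0, 0.5]
gripper_width: 0.5
```

```bash
python3 -c "
from m import *
go(480.5,133,86,51.5)
for c,n in((t,'t'),(s,'s')):
    u,v=proj(c,manip.get_obs()['tcp_pos']).astype(int);print(u,v)
    crop(c['frame'],max(0,u-66),max(0,v-50),133,100,6,f'pics/a_{n}.png')
"
```

```text
t 2.4 tcp [480.331 132.943 202.772] psi 51.65030835264677 zax [ 0.  0. -1.] q [-0.55   0.346  0.253  1.929 -0.11   0.88   0.661] F [-0.226 -0.913  0.759] M [-0.022  0.015 -0.016] w 0.5023006709324803
tool shift mm [ -0.081   0.137 116.772]
turn rad 0.0026233756469347053 deg 0.15030835264676057
163 270
361 312
```

View pics/a_t.png

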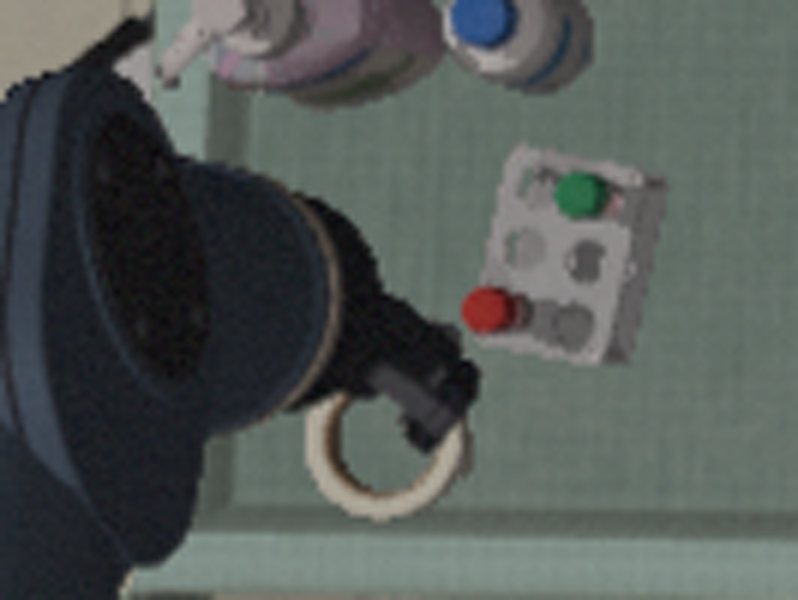

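View pics/a_s.png

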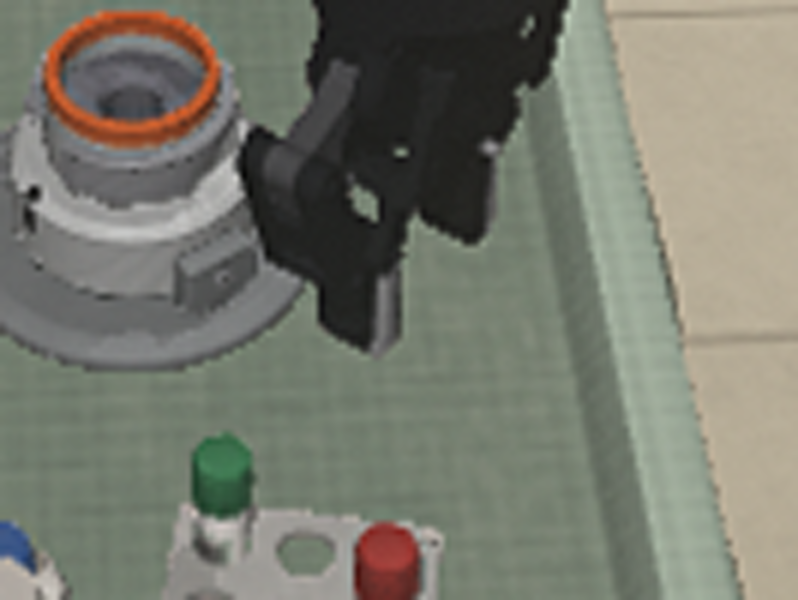

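Top view: red cap (163+..., still in place), jaws above it; side view: the jaws straddle the place above the red cap, clear of green. I will descend and grip.

Request:
{"api": "apply_moves", "payload": {"rows": [[0,0,0.03,0,0.5],[0,0,0.03,0,0.5],[0,0,0.03,0,0.5],[0,0,0.02,0,0.5],[0,0,0.006,0,0.5],[0,0,0,0,0.5],[0,0,0,0,0.0],[0,0,0,0,0.0],[0,0,0,0,0.0],[0,0,0,0,0.0],[0,0,0,0,0.0]], "newtons": 25}}

```text
time: 3.78
tcp_pos: [480.3, 132.8, 86.7]
tcp_rot: [0.33, 0.944, -0.0, 0.0]
ft_force: [-0.9, 0.8, -1.5]
gripper_width: 0.001
```

```bash
python3 -c "
from m import *
go(480.5,133,86,51.5)
for c,n in((t,'t'),(s,'s')):
    u,v=proj(c,manip.get_obs()['tcp_pos']).astype(int);print(u,v)
    crop(c['frame'],max(0,u-66),max(0,v-50),133,100,6,f'pics/b_{n}.png')
"
```

```text
t 3.875 tcp [480.327 132.816  86.698] psi 51.4521976516031 zax [-0. -0. -1.] q [-0.501  0.508  0.199  2.065 -0.175  0.584  0.718] F [-0.103 -0.083 -0.052] M [-0.061 -0.058  0.037] w -0.00017266481299829415
tool shift mm [-0.021  0.252  0.698]
turn rad -0.0008343083697113325 deg -0.047802348396899674
177 271
358 355
```

View pics/b_s.png

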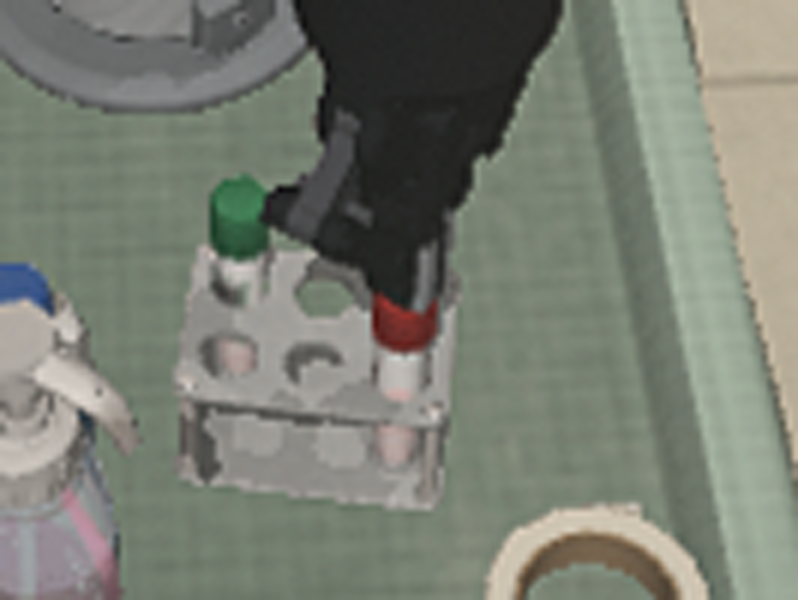

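View pics/b_t.png

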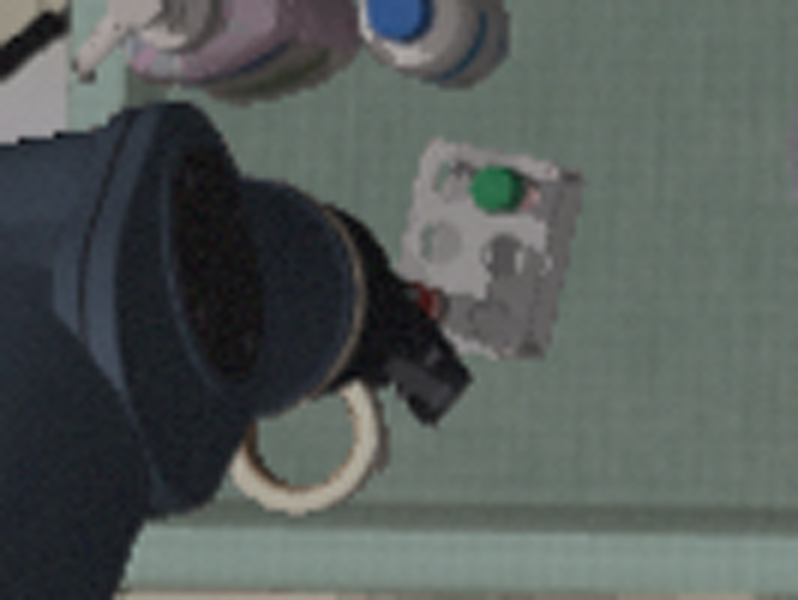

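```bash
python3 -c "
from m import *
a=blob(s,(0,120,50),(8,255,255),(330,330,60,60),(172,120,50),(180,255,255));print(a[0],a[1])
p=manip.get_obs()['tcp_pos']
for z in (106,86.7,67.7): print(z,proj(s,[p[0],p[1],z]),proj(t,[p[0],p[1],z]))
"
```

```text
[358.333 358.507] [24 24 11  9 69]
106 [359.023 348.634] [175.738 271.166]
86.7 [358.589 355.231] [177.936 271.25 ]
67.7 [358.173 361.554] [180.037 271.33 ]
```

```bash
python3 -c "
from m import *
g=lambda f:(255*(f/255.)**0.5).astype(np.uint8)
crop(g(s['frame']),330,320,60,50,13,'pics/b_s2.png')
crop(g(t['frame']),160,250,50,40,14,'pics/b_t2.png')
"
```

```text
(no output)
```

View pics/b_s2.png

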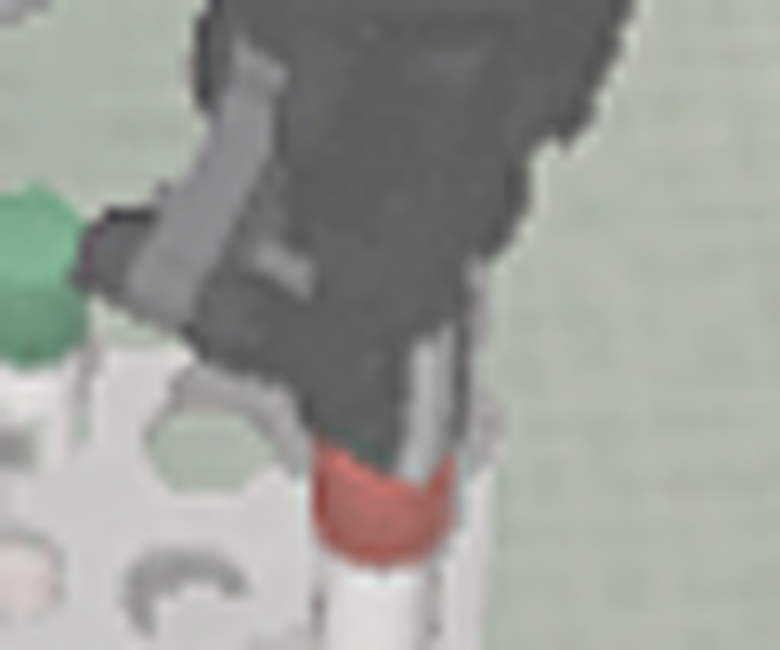

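View pics/b_t2.png

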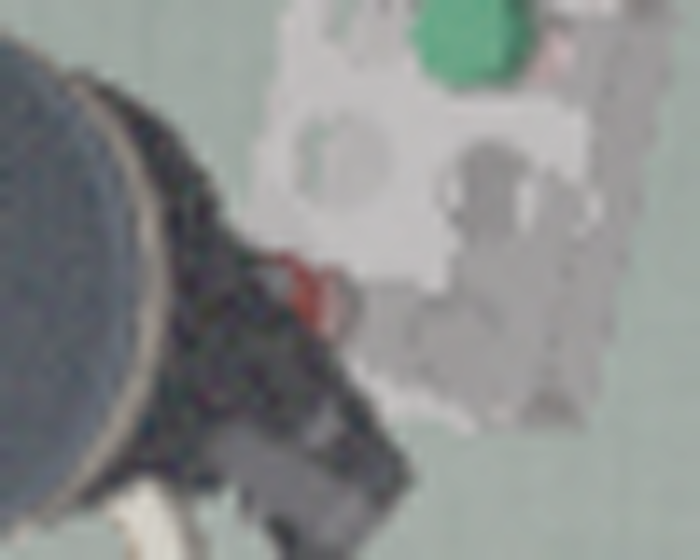

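```bash
python3 -c "
from m import *
R=Ro.from_quat(manip.get_obs()['tcp_rot']).as_matrix();p=manip.get_obs()['tcp_pos']
for z in (67.7,80,90,100): print(z,[proj(s,[*(p+R[:,0]*a)[:2],z]) for a in(-11,0,11)])
print('cap top/bottom',proj(s,[480,133,96]),proj(s,[480,133,76]))
"
```

```text
67.7 [array([353.204, 358.65 ]), array([358.176, 361.55 ]), array([363.202, 364.481])]
80 [array([353.429, 354.574]), array([358.444, 357.475]), array([363.514, 360.41 ])]
90 [array([353.614, 351.208]), array([358.665, 354.111]), array([363.772, 357.047])]
100 [array([353.801, 347.796]), array([358.889, 350.7  ]), array([364.034, 353.637])]
cap top/bottom [358.996 352.158] [358.55  358.895]
```

Request:
{"api": "apply_moves", "payload": {"rows": [[0,0,-0.03,0,0.0],[0,0,-0.03,0,0.0],[0,0,-0.03,0,0.0],[0,0,0,0,0.0]]}}

```text
time: 4.68
tcp_pos: [481.5, 133.1, 178.6]
tcp_rot: [0.33, 0.944, 0.001, 0.001]
ft_force: [-0.2, 0.5, 0.1]
gripper_width: 0.001
```

```bash
python3 -c "
from m import *
R=Ro.from_quat(manip.get_obs()['tcp_rot']).as_matrix();p=manip.get_obs()['tcp_pos'];print(p)
for z in (-19,0,19): print(z,[proj(s,(p+R[:,0]*a+R[:,2]*z)) for a in(-11,0,11)],[proj(t,(p+R[:,0]*a+R[:,2]*z)) for a in(-11,0,11)])
g=lambda f:(255*(f/255.)**0.5).astype(np.uint8)
crop(g(s['frame']),320,270,80,100,8,'pics/d_s2.png')
E=blob(s,(0,120,50),(8,255,255),(330,330,60,60),(172,120,50),(180,255,255));print(E[0],E[1])
"
```

```text
[480.161 132.885 176.505]
-19 [array([355.845, 312.665]), array([361.313, 315.566]), array([366.847, 318.501])] [array([167.72 , 267.059]), array([164.588, 270.824]), array([161.453, 274.592])]
0 [array([355.436, 320.058]), array([360.824, 322.962]), array([366.276, 325.9  ])] [array([170.165, 267.21 ]), array([167.082, 270.917]), array([163.996, 274.626])]
19 [array([355.038, 327.247]), array([360.349, 330.153]), array([365.722, 333.092])] [array([172.534, 267.357]), array([169.499, 271.007]), array([166.462, 274.66 ])]
[358.811 355.78 ] [ 24  19  11  14 127]
```

View pics/d_s2.png

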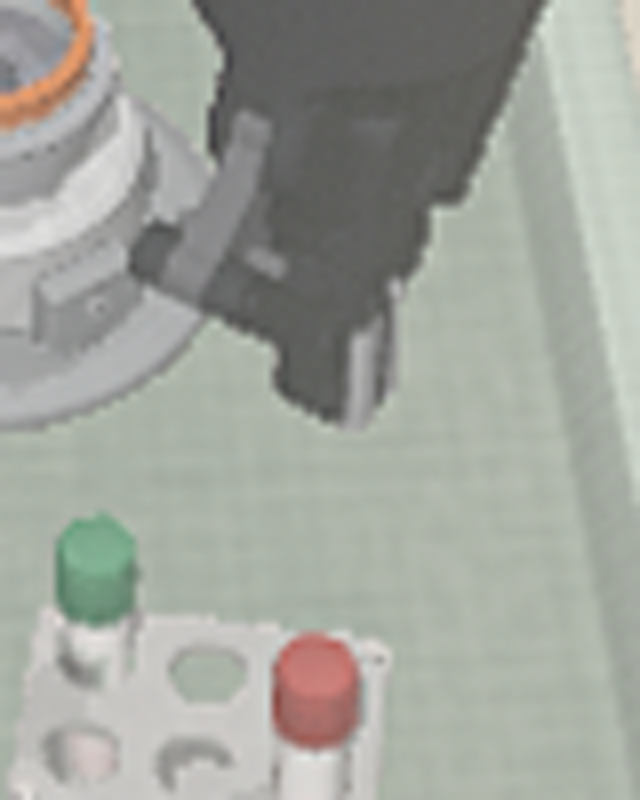

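Side view: red cap (359,356) has not moved, but the closed fingertips end at (365,323), about 26 mm higher than the stated 19 mm ahead of the TCP. So the jaws closed just above the cap. TCP 70 is safe either way (nominal tips would still clear the rack's top at 50), so I grip there.

Request:
{"api": "apply_moves", "payload": {"rows": [[0,0,0,0,0.5],[0,0,0.03,0,0.5],[0,0,0.03,0,0.5],[0,0,0.03,0,0.5],[0,0,0.0165,0,0.5],[0,0,0,0,0.5]], "newtons": 25}}

```text
time: 5.52
tcp_pos: [479.1, 132.3, 68.5]
tcp_rot: [0.33, 0.944, -0.001, -0.001]
ft_force: [0.7, -0.1, 0.8]
gripper_width: 0.501
```

```bash
python3 -c "
from m import *
go(480.5,133,70,51.5)
g=lambda f:(255*(f/255.)**0.5).astype(np.uint8)
crop(g(s['frame']),320,290,80,100,8,'pics/e_s2.png')
"
```

```text
t 5.625 tcp [480.258 132.649  70.127] psi 51.44029380816722 zax [-0.001 -0.    -1.   ] q [-0.495  0.536  0.192  2.079 -0.189  0.544  0.73 ] F [-0.102 -0.508  0.002] M [-0.012 -0.     0.077] w 0.5012189838684229
tool shift mm [0.029 0.425 0.126]
turn rad -0.0010420696313095006 deg -0.059706191832788136
```

View pics/e_s2.png

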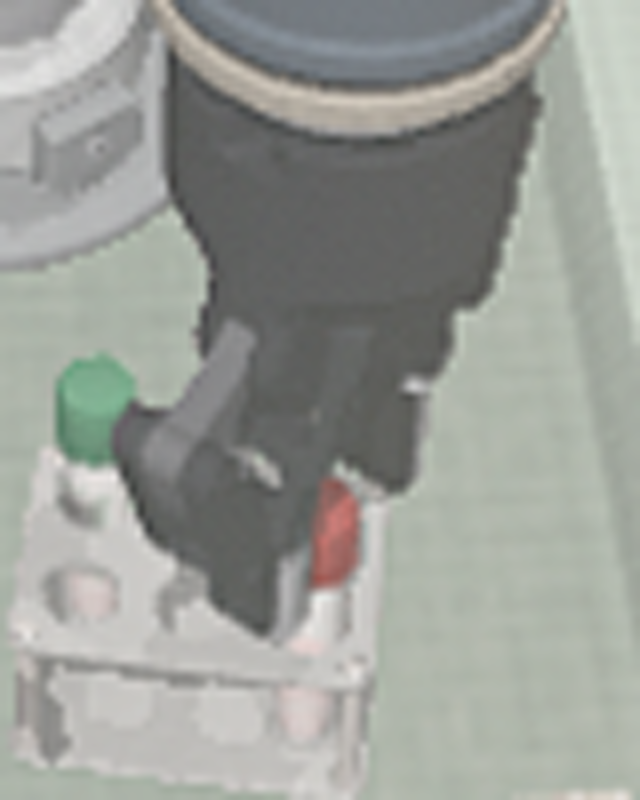

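Side view: the jaws now straddle the red cap (tips at rows ~352–370, z≈80), green clear. Closing.

Request:
{"api": "apply_moves", "payload": {"rows": [[0,0,0,0,0.0],[0,0,0,0,0.0],[0,0,0,0,0.0],[0,0,0,0,0.0]], "newtons": 25}}

```text
time: 6.12
tcp_pos: [480.8, 132.9, 70.9]
tcp_rot: [0.33, 0.944, 0.0, 0.001]
ft_force: [0.2, -0.3, 7.3]
gripper_width: 0.207
```

```bash
python3 -c "
from m import *
go(550,-82,210,51.5)
g=lambda f:(255*(f/255.)**0.5).astype(np.uint8)
crop(g(s['frame']),320,290,80,100,8,'pics/f_s2.png')
"
```

```text
t 6.225 tcp [480.87  132.895  70.881] psi 51.44757768043151 zax [ 0.001  0.    -1.   ] q [-0.495  0.534  0.192  2.079 -0.189  0.543  0.73 ] F [ 0.021 -0.872  7.399] M [-0.12   0.135  0.016] w 0.21409048618287704
tool shift mm [-188.101 -124.803 -139.123]
turn rad -0.0009149420780028476 deg -0.052422319568492526
```

View pics/f_s2.png

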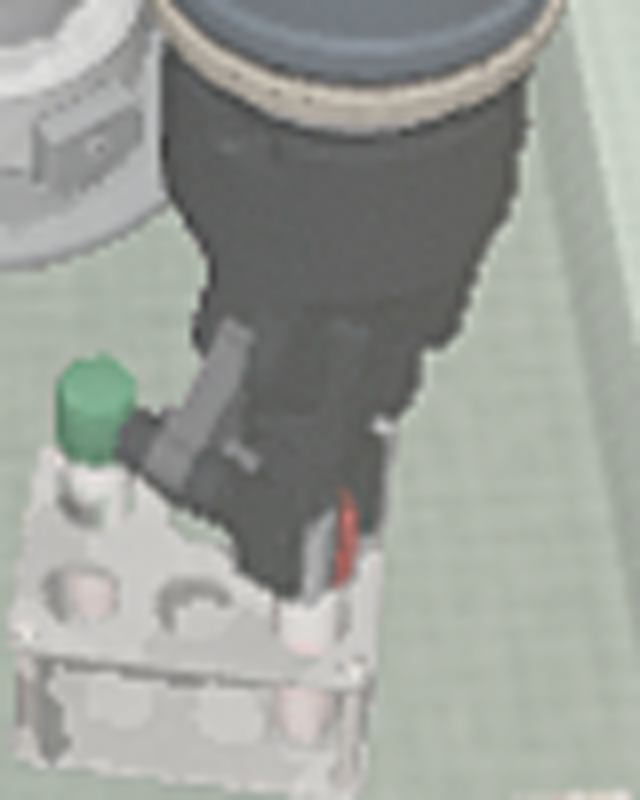

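Gripped (w 0.21 ≈ 18 mm, cap between the pads). Lift straight up, then carry over the canister.

Request:
{"api": "apply_moves", "payload": {"rows": [[0,0,-0.01,0,0.0],[0,0,-0.025,0,0.0],[0,0,-0.03,0,0.0],[0,0,-0.03,0,0.0],[0,0,-0.03,0,0.0],[-0.0235,-0.0156,0,0,0.0],[-0.0235,-0.0156,0,0,0.0],[-0.0235,-0.0156,0,0,0.0],[-0.0235,-0.0156,0,0,0.0],[-0.0235,-0.0156,0,0,0.0],[-0.0235,-0.0156,0,0,0.0],[-0.0235,-0.0156,0,0,0.0],[-0.0235,-0.0156,0,0,0.0],[0,0,0,0,0.0],[0,0,0,0,0.0]]}}

```text
time: 8.1
tcp_pos: [549.3, -81.2, 195.4]
tcp_rot: [0.33, 0.944, 0.0, -0.0]
ft_force: [0.1, 0.3, -0.9]
gripper_width: 0.207
```

```bash
python3 -c "
from m import *
go(550,-82,210,51.5)
g=lambda f:(255*(f/255.)**0.5).astype(np.uint8)
crop(g(s['frame']),280,210,80,100,8,'pics/g_s.png')
crop(g(t['frame']),225,205,80,75,8,'pics/g_t.png')
"
```

```text
t 8.2 tcp [549.388 -80.734 195.346] psi 51.53546827781805 zax [-0.     0.001 -1.   ] q [-0.134  0.439  0.288  1.803 -0.153  0.921  1.12 ] F [-1.328  0.958 -0.488] M [-0.003  0.062  0.007] w 0.208135500999941
tool shift mm [ -1.259  -0.605 -14.654]
turn rad 0.0006190382279368754 deg 0.035468277818040406
```

View pics/g_s.png

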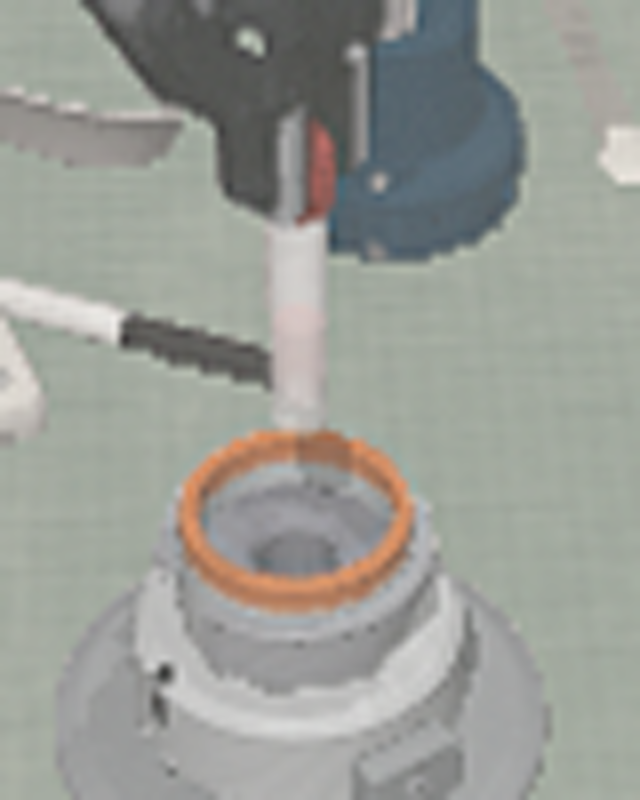

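View pics/g_t.png

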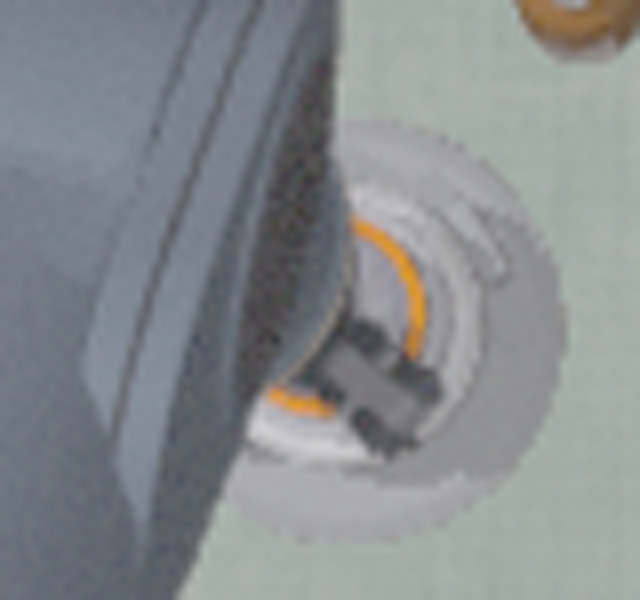

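```bash
python3 -c "
from m import *
for z in (117,126,150): print(proj(s,[549.4,-80.7,z]))
# well dark hole ellipse in top frame at start
t0=dict(t);t0['frame']=cv2.imread('pics/top0.png');s0=dict(s);s0['frame']=cv2.imread('pics/side0.png')
f=cv2.cvtColor(t0['frame'],cv2.COLOR_BGR2GRAY)[232:256,253:277].astype(int);print(f)
f=cv2.cvtColor(t0['frame'],cv2.COLOR_BGR2HSV)
for u,v in [(264.99,243.81)]: print(plane(t0,u,v,90.5))
# gasket with inner+outer: use mask centroid of ring ellipse in side
b=blob(s,(5,150,120),(18,255,255),(290,255,60,50));e=cv2.fitEllipse(b[2]);print(e,plane(s,*e[0],90))
"
```

```text
[316.658 264.345]
[316.603 261.217]
[316.453 252.708]
[[ 96 102 123 131 138 137 131 128 108 101  99  92  94  96  95  94  98 106
  115 114 115 105  95 104]
 [103 123 128 136 132 128 112  94  92  94  87  77  76  81  82  96  92  97
   93 108 113 120 105 100]
 [119 126 112 122 111 101  90  82  66  56  61  59  61  59  58  60  71  86
   97  98  90 114 113 105]
 [122 112 105 104  99  91  67  56  64  64  63  62  68  69  75  75  91  81
   80  95  99  92  89 113]
 [115 105  91  99  89  66  59  64  63  61  63  70  87  92  97  92  92  89
   88  80  95  96  84  85]
 [107 104 100  91  65  58  65  64  64  70  71  94  90  90  91  92  88  92
   89  84  76  97  95  61]
 [108 101  92  58  49  60  61  62  69  88  88  91  88  86  88  89  92  91
   85  82  84  87  96  78]
 [107  98  77  60  61  61  60  64  69  87  81  83  82  76  91  88  90  89
   85  82  84  81  99  95]
 [103  96  53  60  62  62  61  70  87  88  67  63  76  65  87  68  82  82
   91  88  86  80  90  97]
 [103  94  50  60  61  60  66  87  87  70  59  31  42  45  44  52  71  82
   89  91  87  80  84  97]
 [ 99  79  58  61  65  61  66  89  7
[... 830 characters left out ...]
 88  84  85  79
   80  77  83  93  97  75]
 [117 100 104  98  60  57  62  61  83  89  90  90  91  85  81  75  76  80
   81  77  89 100  92  65]
 [116 120 113 103  90  62  52  50  56  87  86  81  84  84  75  73  80  79
   84  81  98  96  75  80]
 [132 121 121 109 101  94  65  66  57  74  79  80  81  85  80  76  81  87
   95  99  94  80  82  86]
 [143 134 123 123 110 105 100  94  70  69  82  82  81  87  85  87  90  98
   94  90  78  71  85  86]
 [134 147 135 123 118 112 109  99  97  98  88  83  83  92  93  98  94  89
   70  59  74  93 104  87]]
[550.516 -81.802  90.5  ]
((316.4609680175781, 274.04705810546875), (20.14106559753418, 26.7369441986084), 86.35987091064453) [550.224 -79.141  90.   ]
```

```bash
python3 -c "
from m import *
f=s['frame'].astype(int)
for r in range(238,266,3): print(r,f[r,308:326].sum(1)//3)
for x in (548,549,550,551): print(proj(s,[x,-81,120]),proj(s,[x,-81,150]),proj(s,[x,-81,74]))
f=cv2.cvtColor(cv2.imread('pics/side0.png'),cv2.COLOR_BGR2GRAY)
print(f[272:290,306:328])
"
```

```text
238 [107 109 111 110 115 131 139 135 128 143 141 161 107  27  37  37  35  40]
241 [109 109 110 109 108 116 147 155 160 163 160 146 100  46  53  52  48  41]
244 [103 105 107 106 108 122 148 162 168 167 159 146 109  97 102 103 101 102]
247 [110 109 112 110 105 108 147 160 166 168 163 149 116 101 107 107 105 106]
250 [108 110 113 107 110 137 138 155 160 161 156 144 124  98 104 106 103 104]
253 [ 36  34  30  30  59 106 129 140 146 149 141 130 114 100 103 105 103 104]
256 [ 49  28  30  30  31  59 128 137 146 148 140 125 107 107 110 113 110 106]
259 [107 104 105 107 110 110 121 135 157 155 147 124 109 107 110 110 108 105]
262 [105 104 106 106 102 105 139 155 156 134 133 124 105 107 108 110 109 106]
265 [107 104  99  93  89  89  68  69  69  49  52  54  58  58  59  65  99  99]
[317.297 263.187] [317.123 252.59 ] [317.552 278.712]
[316.824 263.203] [316.641 252.606] [317.092 278.727]
[316.351 263.218] [316.16  252.622] [316.632 278.743]
[315.878 263.234] [315.678 252.637] [316.172 278.759]
[[ 84  85  89  80  69  71  73  78  79  75  81  72  71  71  70  69  71  70
   72  93  96  88]
 [ 78  73  
[... 870 characters left out ...]
7  89  86 101 112 106  99 101
   85  55  63  71]
 [101  77  72  71  71  85  90 100 104 106 105 105 105 101  93  89  66  69
   66  65  75 105]
 [104 111  90  81  77  73  73  75  77  74  71  72  75  74  72  71  70  76
   72  76  97 108]
 [105 104 110 113  96  88  85  81  79  80  78  79  77  81  80  77  85 104
   99 108 115 123]
 [105 103 103 104 112 129 116 113 100 102  97  94  98 111 109 100 117 103
  109 123 121 114]
 [ 89 101 105 104 103 102 106 111 114 115 114 111 109 103 109 110 124 122
  117 118 111  90]
 [ 76  63  97 109 114 109 105 107 107 107 110 108 104 108 121 121 118 111
   98  93  58  76]
 [ 81  85  84  87  88 100 110 119 119 120 131 129 122 119 106 101  85  62
   81  81  79  76]]
```

Request:
{"api": "apply_moves", "payload": {"rows": [[-0.0018,0,0,0,0.0],[0,0,0.015,0,0.0],[0,0,0.015,0,0.0],[0,0,0.015,0,0.0],[0,0,0,0,0.0],[0,0,0.005,0,0.0],[0,0,0.005,0,0.0],[0,0,0.005,0,0.0],[0,0,0,0,0.0]]}}

```text
time: 9.52
tcp_pos: [550.8, -83.0, 134.9]
tcp_rot: [0.33, 0.944, -0.0, -0.0]
ft_force: [-0.0, -1.1, -0.6]
gripper_width: 0.209
```

```bash
python3 -c "
from m import *
go(550.2,-81.8,108,51.5)
g=lambda f:(255*(f/255.)**0.5).astype(np.uint8)
crop(g(s['frame']),280,230,80,70,10,'pics/i_s.png')
"
```

```text
t 9.625 tcp [551.013 -83.066 135.26 ] psi 51.45207744786734 zax [ 0. -0. -1.] q [-0.11   0.512  0.264  1.871 -0.182  0.782  1.149] F [-0.778 -1.084  0.072] M [-0.04   0.001  0.047] w 0.2076832436698941
tool shift mm [ 1.426  0.483 27.26 ]
turn rad -0.0008364063206735678 deg -0.04792255213266117
```

View pics/i_s.png

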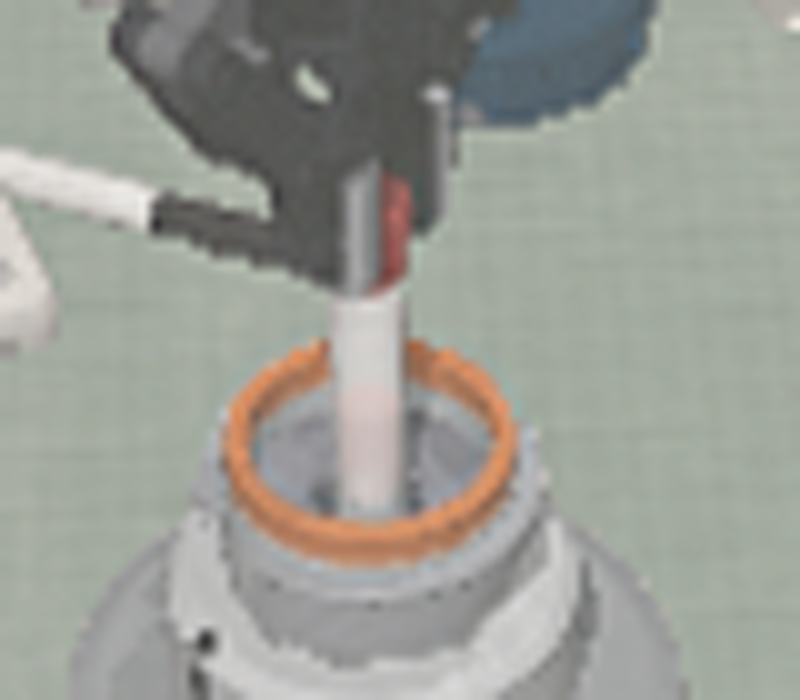

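Side view: the tube (col ~317) stands in the dark hole, with no contact force. I continue down.

Request:
{"api": "apply_moves", "payload": {"rows": [[0,0,0.006,0,0.0],[0,0,0.006,0,0.0],[0,0,0.006,0,0.0],[0,0,0.006,0,0.0],[0,0,0.003,0,0.0],[0,0,0,0,0.0]]}}

```text
time: 10.38
tcp_pos: [551.1, -83.2, 108.1]
tcp_rot: [0.33, 0.944, -0.0, 0.0]
ft_force: [-0.8, 0.7, 0.0]
gripper_width: 0.212
```

Request:
{"api": "apply_moves", "payload": {"rows": [[0,0,0.001,0,0.0],[0,0,0,0,0.0]]}}

```text
time: 10.62
tcp_pos: [551.6, -83.4, 107.9]
tcp_rot: [0.33, 0.944, 0.0, 0.001]
ft_force: [-0.6, -0.5, 6.5]
gripper_width: 0.208
```

Tube touched the floor (6.5 N at TCP 107.9). Release, rise and go above the lid, turning the jaws across its bar.

Request:
{"api": "apply_moves", "payload": {"rows": [[0,0,-0.001,0,0.5],[0,0,0,0,0.5],[0,0,0,0,0.5],[0,0,-0.02,0,0.5],[0,0,-0.035,0,0.5],[0,0,-0.035,0,0.5]]}}

```text
time: 11.38
tcp_pos: [550.7, -83.1, 198.9]
tcp_rot: [0.33, 0.944, -0.0, -0.0]
ft_force: [0.8, 0.0, 0.5]
gripper_width: 0.499
```

Request:
{"api": "apply_moves", "payload": {"rows": [[-0.0149,-0.0268,0,0,0.5],[-0.0149,-0.0268,0,0,0.5],[-0.0149,-0.0268,0,0,0.5],[-0.0149,-0.0268,0,0,0.5],[-0.0149,-0.0268,0,0,0.5],[-0.0149,-0.0268,0,0,0.5],[-0.0149,-0.0268,0,0,0.5],[-0.0149,-0.0268,0,0,0.5],[0,0,0,0.15,0.5],[0,0,0,0.15,0.5],[0,0,0,0.15,0.5],[0,0,0,0.15,0.5],[0,0,0,0.15,0.5],[0,0,0,0.15,0.5],[0,0,0,0.152,0.5],[0,0,0,0,0.5]]}}

```text
time: 13.38
tcp_pos: [510.6, -324.8, 197.9]
tcp_rot: [0.759, 0.651, -0.0, -0.0]
ft_force: [0.1, -0.2, 1.0]
gripper_width: 0.502
```

```bash
python3 -c "
from m import *
go(511,-325.5,80,-8.8)
g=lambda f:(255*(f/255.)**0.5).astype(np.uint8)
crop(g(s['frame']),270,160,100,130,6,'pics/j_s.png')
crop(g(t['frame']),220,205,190,100,4,'pics/j_t.png')
"
```

```text
t 13.475 tcp [ 510.618 -324.884  198.038] psi -8.60986258989691 zax [-0. -0. -1.] q [ 0.121  0.559  0.599  1.679 -0.359  1.016  0.691] F [ 0.226  0.035 -0.599] M [0.071 0.037 0.011] w 0.5013052963483625
tool shift mm [ -0.543   0.511 118.038]
turn rad 0.00331852383751367 deg 0.19013741010309104
```

View pics/j_s.png

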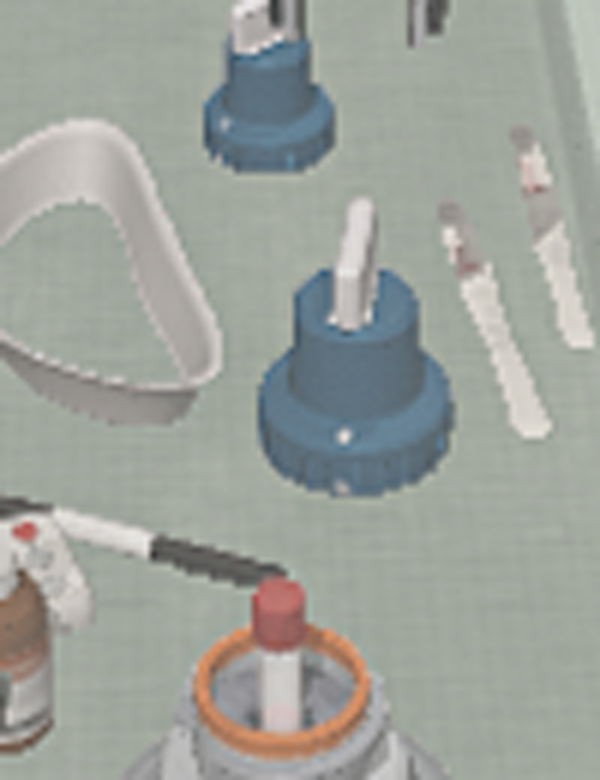

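View pics/j_t.png

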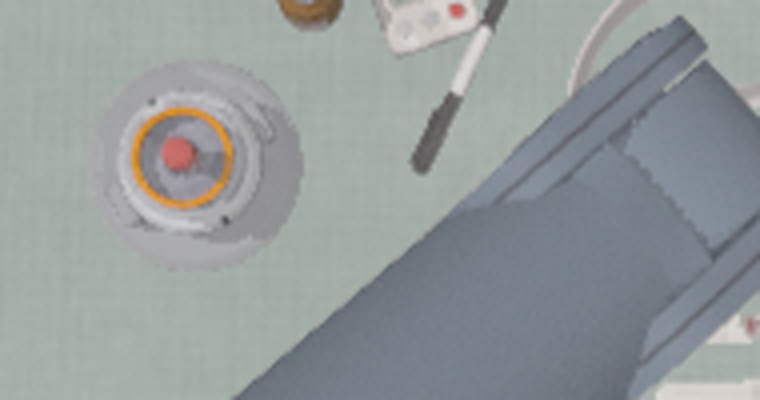

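Top view: red cap at (265,243) centred in the orange ring; the tube is in the well. The lid stays at (328,222) in the side view. Descend partway and check the jaws against the bar.

Request:
{"api": "apply_moves", "payload": {"rows": [[-0.0005,0.0005,0.03,0,0.5],[0,0,0.03,0,0.5],[0,0,0.02,0,0.5],[0,0,0.01,0,0.5],[0,0,0,0,0.5]]}}

```text
time: 14.1
tcp_pos: [510.9, -325.6, 108.0]
tcp_rot: [0.759, 0.651, -0.0, -0.0]
ft_force: [0.4, -0.6, 0.8]
gripper_width: 0.495
```

```bash
python3 -c "
from m import *
go(511,-325.5,80,-8.8)
g=lambda f:(255*(f/255.)**0.5).astype(np.uint8)
crop(g(s['frame']),290,150,80,100,8,'pics/k_s.png')
"
```

```text
t 14.2 tcp [ 511.341 -326.003  108.976] psi -8.794724743145206 zax [ 0.001 -0.001 -1.   ] q [ 0.164  0.654  0.535  1.776 -0.434  0.83   0.754] F [-0.364 -0.369  0.913] M [-0.019  0.054  0.018] w 0.49912462644737304
tool shift mm [ 0.456 -0.442 28.975]
turn rad 9.20706010044398e-05 deg 0.005275256854787358
```

View pics/k_s.png

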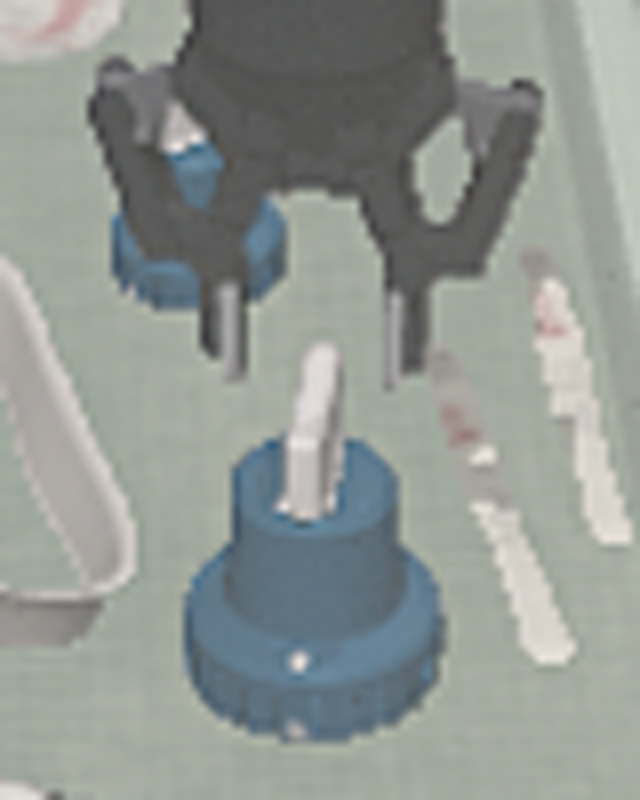

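```bash
python3 -c "
from m import *
for z in (85,95,105,115,125):print(z,proj(s,[511,-314,z]),proj(s,[511,-325,z]))
"
```

```text
85 [328.922 209.833] [328.694 207.238]
95 [328.933 206.643] [328.703 204.056]
105 [328.944 203.421] [328.713 200.842]
115 [328.955 200.165] [328.723 197.596]
125 [328.966 196.876] [328.733 194.316]
```

Jaws centred on the bar (tips at cols ~319 and ~339, bar ~329), tips at z≈121. Go down 32 mm and grip firmly.

Request:
{"api": "apply_moves", "payload": {"rows": [[0.0004,-0.0004,0.015,0,0.5],[0,0,0.012,0,0.5],[0,0,0.005,0,0.5],[0,0,0,0,0.5],[0,0,0,0,0.0],[0,0,0,0,0.0],[0,0,0,0,0.0],[0,0,0,0,0.0],[0,0,0,0,0.0]], "newtons": 60}}

```text
time: 15.42
tcp_pos: [511.0, -325.3, 76.5]
tcp_rot: [0.759, 0.651, 0.0, 0.0]
ft_force: [-0.5, 0.9, 3.7]
gripper_width: 0.125
```

```bash
python3 -c "
from m import *
go(550.3,-81.7,250,-56.9)
g=lambda f:(255*(f/255.)**0.5).astype(np.uint8)
crop(g(s['frame']),290,150,80,100,8,'pics/l_s.png')
"
```

```text
t 15.525 tcp [ 510.951 -325.27    76.514] psi -8.821324341920771 zax [ 0.001 -0.    -1.   ] q [ 0.182  0.692  0.506  1.805 -0.464  0.764  0.778] F [0.408 0.345 4.575] M [ 0.057  0.018 -0.044] w 0.12430844564375246
tool shift mm [ 246.691    1.644 -173.531]
turn rad 0.8391311902319338 deg 48.07867565807922
```

View pics/l_s.png

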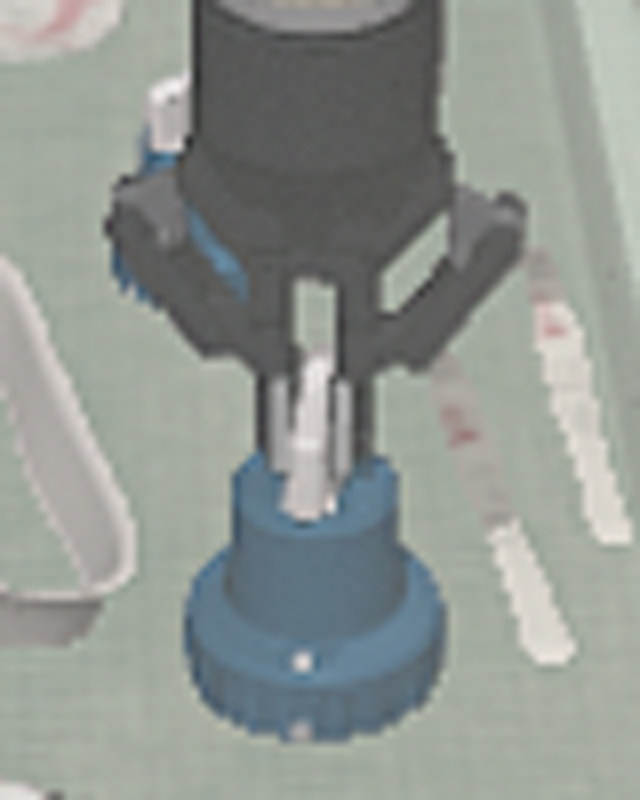

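Lid gripped on its bar (w 0.124, bar between the pads). Lift, carry over the canister and turn.

Request:
{"api": "apply_moves", "payload": {"rows": [[0,0,-0.01,0,0.0],[0,0,-0.025,0,0.0],[0,0,-0.03,0,0.0],[0,0,-0.03,0,0.0],[0,0,-0.03,0,0.0],[0,0,-0.03,0,0.0],[0,0,0,0,0.0]]}}

```text
time: 16.4
tcp_pos: [511.1, -326.0, 233.5]
tcp_rot: [0.76, 0.651, 0.001, 0.002]
ft_force: [-0.3, 0.8, -1.5]
gripper_width: 0.13
```

Request:
{"api": "apply_moves", "payload": {"rows": [[0.02,0,0,0,0.0],[0.03,0.0004,0,0,0.0],[0.03,0.0004,0,0,0.0],[0.03,0.0004,0,0,0.0],[0.03,0.0004,0,0,0.0],[0.03,0,0,0,0.0],[0.03,0,0,0,0.0],[0.03,0,0,0,0.0],[0.0167,0,0,0,0.0],[0,0,0,0.12,0.0],[0,0,0,0.12,0.0],[0,0,0,0.12,0.0],[0,0,0,0.12,0.0],[0,0,0,0.12,0.0],[0,0,0,0.12,0.0],[0,0,0,0.12,0.0],[0,0,0,0,0.0]]}}

```text
time: 18.52
tcp_pos: [549.7, -82.0, 230.7]
tcp_rot: [0.959, 0.284, -0.001, 0.0]
ft_force: [-0.4, 0.1, -1.8]
gripper_width: 0.129
```

```bash
python3 -c "
from m import *
go(550.3,-81.7,230,-56.9)
g=lambda f:(255*(f/255.)**0.5).astype(np.uint8)
crop(g(s['frame']),270,190,100,135,6,'pics/n_s.png')
crop(g(t['frame']),200,195,140,100,5,'pics/n_t.png')
cv2.imwrite('pics/n_sraw.png',s['frame'])
cv2.imwrite('pics/n_traw.png',t['frame'])
"
```

```text
t 18.625 tcp [549.84  -81.848 230.904] psi -56.81560032153275 zax [-0.001 -0.    -1.   ] q [-0.494  0.525  0.887  1.763 -0.457  1.075 -0.44 ] F [-0.083  0.303 -1.769] M [-0.027  0.009  0.026] w 0.12813124882976512
tool shift mm [0.466 0.128 0.903]
turn rad 0.0014730522768780707 deg 0.08439967846724983
```

View pics/n_s.png

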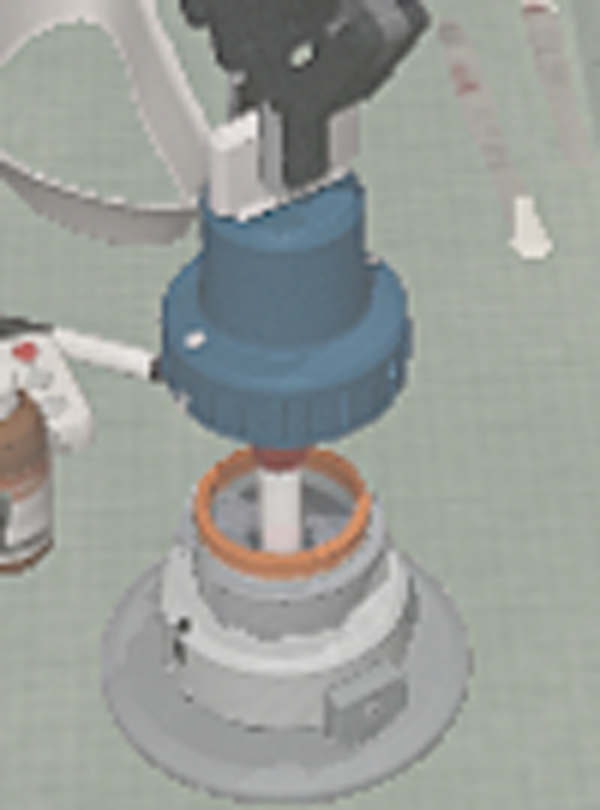

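View pics/n_t.png

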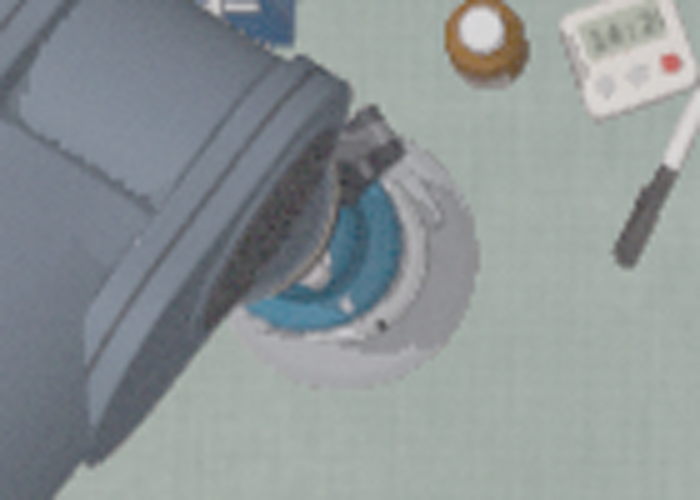

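```bash
python3 -c "
from m import *
B=((98,80,25),(118,255,255))
b=blob(s,*B,(290,210,60,60));c=b[2]
for r in range(238,262,2):
    x=c[c[:,1]==r][:,0];print(r,x.min(),x.max(),(x.min()+x.max())/2)
p=manip.get_obs()['tcp_pos']
# predicted skirt silhouette: circles at z
for dx,dy in ((0,0),):
  L=[];
  for z in (154.5,178):
    th=np.linspace(0,2*np.pi,200);q=np.array([proj(s,[550.3+42.5*np.cos(a),-81.7+42.5*np.sin(a),z]) for a in th]);print(z,q.min(0),q.max(0),(q[:,0].min()+q[:,0].max())/2)
b=blob(s,(5,150,120),(18,255,255),(290,250,60,50));x=b[2];print('gasket',x.min(0),x.max(0))
th=np.linspace(0,2*np.pi,200);q=np.array([proj(s,[550.3+31.5*np.cos(a),-81.7+31.5*np.sin(a),90]) for a in th]);print(q.min(0),q.max(0))
"
```

```text
238 298 336 317.0
240 297 336 316.5
242 297 336 316.5
244 297 337 317.0
246 297 337 317.0
248 297 337 317.0
250 297 337 317.0
252 297 337 317.0
254 298 335 316.5
256 301 334 317.5
258 301 333 317.0
260 304 330 317.0
154.5 [295.433 237.57 ] [336.506 264.861] 315.9698422632845
178 [294.974 229.031] [336.649 256.161] 315.81138227898555
gasket [303 268] [331 285]
[301.747 263.215] [331.022 283.686]
```

```bash
python3 -c "
from m import *
B=((90,80,25),(118,255,255))
b=blob(s,*B,(290,210,60,60));c=b[2];print('side max row',c[:,1].max(),c.max(0),c.min(0))
bt=blob(t,*B,(245,225,50,45));c=bt[2]
z=154.4
P=np.array([plane(t,u,v,z) for u,v in c])[:,:2]
from scipy.optimize import least_squares
ang=np.arctan2(P[:,1]+82,P[:,0]-549);rr=np.hypot(P[:,1]+82,P[:,0]-549)
k=(rr>38)
print(np.c_[np.degrees(ang),rr][k][::3])
sel=P[k]
r=least_squares(lambda q:np.hypot(sel[:,0]-q[0],sel[:,1]-q[1])-42.5+1.0,[549,-82],loss='soft_l1');print(r.x,k.sum())
# side lower rim fit likewise
cs=b[2];P=np.array([plane(s,u,v+0.0,z) for u,v in cs])[:,:2]
rr=np.hypot(P[:,1]+82,P[:,0]-549);k=(rr>38)&(P[:,1]>-62)&(cs[:,1]>252);sel=P[k]
r=least_squares(lambda q:np.hypot(sel[:,0]-q[0],sel[:,1]-q[1])-42.5+0.9,[549,-82],loss='soft_l1');print(r.x,k.sum(),r.fun[:9])
"
```

```text
side max row 263 [337 263] [296 219]
[[ -44.761   39.4  ]
 [ 136.512   43.256]
 [ 147.832   42.499]
 [ 159.1     43.42 ]
 [ 168.198   41.351]
 [ 177.977   40.415]
 [-172.087   40.69 ]
 [-161.625   39.915]
 [-151.113   40.497]
 [-139.197   40.554]
 [-125.245   40.893]
 [-113.523   41.394]
 [-103.262   41.271]
 [ -93.481   40.118]
 [ -83.423   40.181]
 [ -72.759   39.204]
 [ -61.934   39.626]
 [ -49.601   39.574]]
[549.235 -80.79 ] 53
[548.981 -85.477] 15 [-1.009 -0.583  1.063  0.054 -0.137  0.276  0.782  0.117 -0.571]
```

Request:
{"api": "apply_moves", "payload": {"rows": [[0.0012,0.0002,0,0,0.0],[0,0,0.015,0,0.0],[0,0,0.015,0,0.0],[0,0,0.015,0,0.0],[0,0,0.015,0,0.0],[0,0,0.01,0,0.0],[0,0,0,0,0.0],[0,0,0,0,0.0]]}}

```text
time: 19.82
tcp_pos: [551.5, -81.4, 161.5]
tcp_rot: [0.959, 0.284, 0.0, 0.0]
ft_force: [0.1, 0.5, -1.7]
gripper_width: 0.128
```

```bash
python3 -c "
from m import *
go(551,-81.4,155,-56.9)
g=lambda f:(255*(f/255.)**0.5).astype(np.uint8)
crop(g(s['frame']),280,220,80,100,8,'pics/o_s.png')
crop(g(t['frame']),225,205,80,75,9,'pics/o_t.png')
B=((90,80,25),(118,255,255))
b=blob(s,*B,(285,225,70,70));c=b[2]
for r in range(260,286,3):
    x=c[c[:,1]==r][:,0];print(r,x.min(),x.max(),(x.min()+x.max())/2)
for z in (84.5,100):
    th=np.linspace(0,2*np.pi,200);q=np.array([proj(s,[550.3+42.5*np.cos(a),-81.7+42.5*np.sin(a),z]) for a in th]);print(z,q.min(0),q.max(0),(q[:,0].min()+q[:,0].max())/2)
"
```

```text
t 19.925 tcp [551.586 -81.257 161.724] psi -56.952621241234816 zax [ 0.001 -0.    -1.   ] q [-0.447  0.597  0.82   1.852 -0.539  0.929 -0.373] F [-0.234  0.03  -1.872] M [0.001 0.03  0.043] w 0.1262334069833403
tool shift mm [-0.574 -0.203  6.723]
turn rad -0.0009184139160337678 deg -0.05262124123481726
260 300 333 316.5
263 298 335 316.5
266 297 335 316.0
269 297 336 316.5
272 297 335 316.0
275 297 335 316.0
278 298 334 316.0
281 302 333 317.5
284 303 330 316.5
84.5 [296.727 261.648] [336.104 289.303] 316.41581608135004
100 [296.45  256.484] [336.19  284.072] 316.3202689322993
```

View pics/o_s.png

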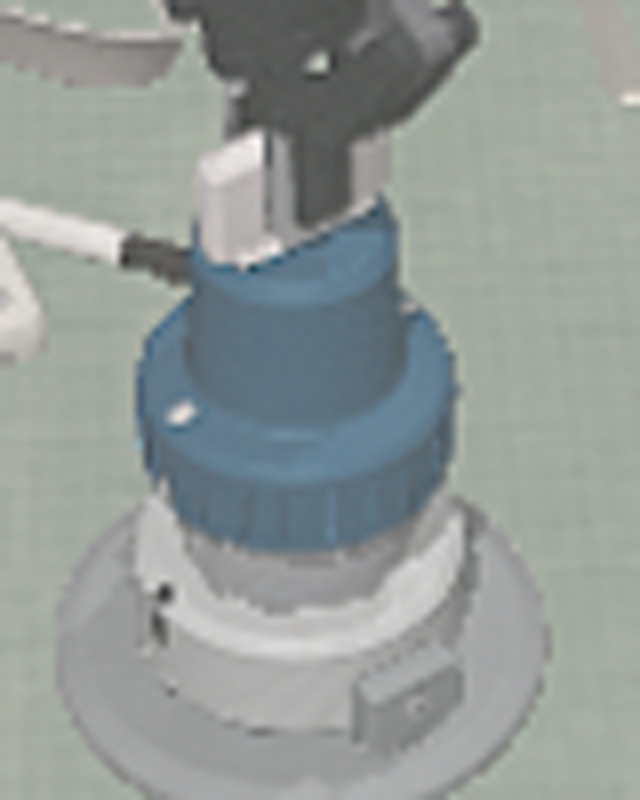

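View pics/o_t.png

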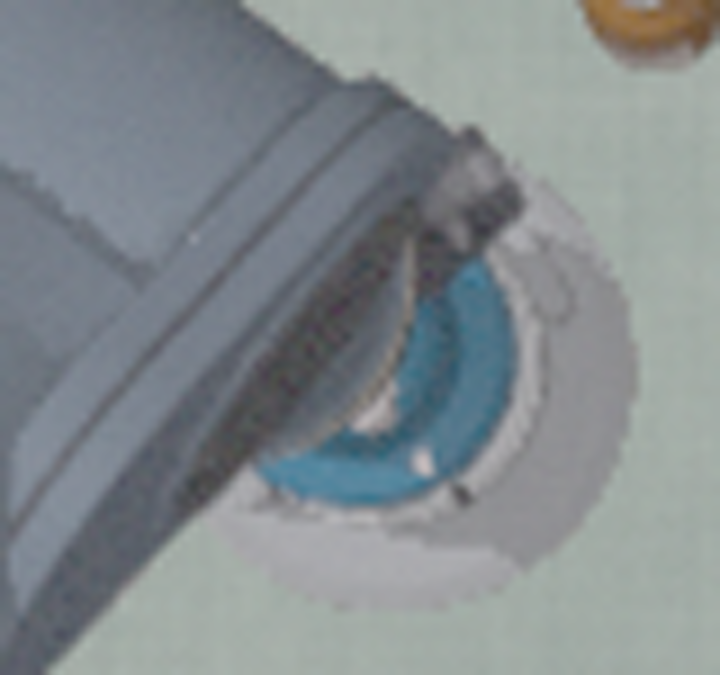

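Side view: the lid is centred (col 316.2, canister 316.4), the tick points at the mark. Lower gently.

Request:
{"api": "apply_moves", "payload": {"rows": [[-0.0003,0,0.004,0,0.0],[0,0,0.003,0,0.0],[0,0,0.001,0,0.0],[0,0,0,0,0.0],[0,0,0,0,0.0]]}}

```text
time: 20.55
tcp_pos: [551.0, -81.3, 153.3]
tcp_rot: [0.959, 0.284, 0.0, 0.0]
ft_force: [-0.1, -0.6, -1.0]
gripper_width: 0.123
```

Request:
{"api": "apply_moves", "payload": {"rows": [[0,0,0.001,0,0.0],[0,0,0.001,0,0.0],[0,0,0,0,0.0]]}}

```text
time: 20.92
tcp_pos: [550.9, -81.3, 151.1]
tcp_rot: [0.959, 0.284, -0.0, -0.0]
ft_force: [-0.5, 0.1, -2.3]
gripper_width: 0.124
```

Request:
{"api": "apply_moves", "payload": {"rows": [[0,0,0.001,0,0.0],[0,0,0.001,0,0.0],[0,0,0,0,0.0]]}}

```text
time: 21.3
tcp_pos: [550.9, -81.3, 149.1]
tcp_rot: [0.959, 0.284, -0.0, -0.0]
ft_force: [-0.3, -1.0, -1.9]
gripper_width: 0.128
```

Request:
{"api": "apply_moves", "payload": {"rows": [[0,0,0.001,0,0.0],[0,0,0.001,0,0.0],[0,0,0,0,0.0]]}}

```text
time: 21.68
tcp_pos: [550.9, -81.3, 147.1]
tcp_rot: [0.959, 0.284, -0.0, -0.0]
ft_force: [0.6, -0.7, -1.9]
gripper_width: 0.128
```

Request:
{"api": "apply_moves", "payload": {"rows": [[0,0,0.001,0,0.0],[0,0,0,0,0.0],[0,0,0,0,0.0]]}}

```text
time: 22.05
tcp_pos: [551.0, -81.3, 146.2]
tcp_rot: [0.959, 0.284, -0.0, -0.0]
ft_force: [-0.3, -0.5, -1.3]
gripper_width: 0.132
```

Request:
{"api": "apply_moves", "payload": {"rows": [[0,0,0.001,0,0.0],[0,0,0.0005,0,0.0],[0,0,0,0,0.0]]}}

```text
time: 22.42
tcp_pos: [551.0, -81.3, 144.7]
tcp_rot: [0.959, 0.284, -0.0, 0.0]
ft_force: [-0.7, -0.3, -1.5]
gripper_width: 0.126
```

Request:
{"api": "apply_moves", "payload": {"rows": [[0,0,0.0005,0,0.0],[0,0,0,0,0.0]]}}

```text
time: 22.68
tcp_pos: [551.0, -81.3, 144.2]
tcp_rot: [0.959, 0.284, -0.0, -0.0]
ft_force: [0.0, 0.0, -0.8]
gripper_width: 0.126
```

Request:
{"api": "apply_moves", "payload": {"rows": [[0,0,0.0005,0,0.0],[0,0,0,0,0.0]]}}

```text
time: 22.92
tcp_pos: [551.0, -81.3, 143.7]
tcp_rot: [0.959, 0.284, -0.0, -0.0]
ft_force: [-0.2, 0.6, -1.2]
gripper_width: 0.122
```

Request:
{"api": "apply_moves", "payload": {"rows": [[0,0,0.0005,0,0.0],[0,0,0,0,0.0]]}}

```text
time: 23.18
tcp_pos: [550.9, -81.3, 143.1]
tcp_rot: [0.959, 0.284, -0.0, -0.0]
ft_force: [0.3, -0.3, -1.5]
gripper_width: 0.128
```

Request:
{"api": "apply_moves", "payload": {"rows": [[0,0,0.0005,0,0.0],[0,0,0,0,0.0]]}}

```text
time: 23.42
tcp_pos: [551.0, -81.3, 142.7]
tcp_rot: [0.959, 0.284, -0.0, 0.0]
ft_force: [-0.6, -0.9, -2.3]
gripper_width: 0.126
```

Request:
{"api": "apply_moves", "payload": {"rows": [[0,0,0.0005,0,0.0],[0,0,0,0,0.0]]}}

```text
time: 23.68
tcp_pos: [551.0, -81.3, 142.2]
tcp_rot: [0.959, 0.284, 0.0, 0.0]
ft_force: [-0.1, -0.6, -0.7]
gripper_width: 0.134
```

Request:
{"api": "apply_moves", "payload": {"rows": [[0,0,0.0005,0,0.0],[0,0,0,0,0.0]]}}

```text
time: 23.92
tcp_pos: [551.1, -81.3, 141.8]
tcp_rot: [0.959, 0.284, 0.0, 0.0]
ft_force: [-0.0, 0.5, 0.6]
gripper_width: 0.125
```

Request:
{"api": "apply_moves", "payload": {"rows": [[0,0,0.0005,0,0.0],[0,0,0,0,0.0]]}}

```text
time: 24.18
tcp_pos: [551.1, -81.3, 141.4]
tcp_rot: [0.959, 0.284, 0.0, 0.0]
ft_force: [-0.1, 0.8, 3.5]
gripper_width: 0.129
```

Request:
{"api": "apply_moves", "payload": {"rows": [[0,0,0.0005,0,0.0],[0,0,0,0,0.0]]}}

```text
time: 24.42
tcp_pos: [551.1, -81.4, 140.9]
tcp_rot: [0.959, 0.284, 0.0, 0.0]
ft_force: [-1.5, 0.4, 5.2]
gripper_width: 0.129
```

Contact is seen at TCP z ≈142.3 (slope ≈5 N/mm below it). I press ~1 mm further to refine this and to hold the lid below the ramps before turning.

```bash
cat > avg.py <<'E'
from h import *
F=[];Z=[];M=[]
for i in range(6):
    manip.capture("side");o=manip.get_obs();F.append(o["ft_force"]);Z.append(o["tcp_pos"]);M.append(o["torque"])
R=Ro.from_quat(o["tcp_rot"]).as_matrix()
z=np.mean(Z,0)[2];f=np.mean(F,0)
print("t",o["time"],"pos",np.mean(Z,0),"F",f,"M",np.mean(M,0),"psi",np.degrees(np.arctan2(R[1,1],R[0,1])),"zc est",z+(f[2]+1.65)/5)
E
python3 avg.py
```

```text
t 24.725 pos [551.122 -81.359 140.923] F [-0.818  0.402  4.801] M [ 0.135  0.27  -0.011] psi -56.95327999144988 zc est 142.2133040285091
```

Request:
{"api": "apply_moves", "payload": {"rows": [[0,0,0.0005,0,0.0],[0,0,0.0005,0,0.0],[0,0,0,0,0.0]]}}

```text
time: 25.1
tcp_pos: [551.2, -81.4, 140.2]
tcp_rot: [0.959, 0.284, 0.0, 0.0]
ft_force: [-2.1, 2.0, 8.9]
gripper_width: 0.129
```

```bash
python3 avg.py
```

```text
t 25.4 pos [551.188 -81.397 140.202] F [-1.931  0.858  8.751] M [0.199 0.483 0.003] psi -56.95173640423906 zc est 142.2820077292102
```

Request:
{"api": "apply_moves", "payload": {"rows": [[0,0,0,0.06,0.0],[0,0,0,0.06,0.0],[0,0,0,0.06,0.0],[0,0,0,0.06,0.0],[0,0,0,0,0.0]]}}

```text
time: 26.02
tcp_pos: [551.3, -81.7, 140.2]
tcp_rot: [0.986, 0.167, 0.0, 0.0]
ft_force: [-0.8, 0.2, 7.8]
gripper_width: 0.129
```

```bash
python3 avg.py
```

```text
t 26.325 pos [551.273 -81.757 140.246] F [-1.356 -0.298  8.51 ] M [-0.022  0.417 -0.076] psi -70.72433768750425 zc est 142.27805659597416
```

Request:
{"api": "apply_moves", "payload": {"rows": [[0,0,0,0.06,0.0],[0,0,0,0.06,0.0],[0,0,0,0.06,0.0],[0,0,0,0.06,0.0],[0,0,0,0,0.0]]}}

```text
time: 26.95
tcp_pos: [551.3, -81.7, 140.2]
tcp_rot: [0.999, 0.048, 0.0, 0.0]
ft_force: [-2.0, 0.7, 8.5]
gripper_width: 0.125
```

```bash
python3 avg.py
```

```text
t 27.25 pos [551.262 -81.685 140.238] F [-1.665  0.253  8.485] M [ 0.059  0.408 -0.057] psi -84.4725787215153 zc est 142.26520927632146
```

Request:
{"api": "apply_moves", "payload": {"rows": [[0,0,0,0.06,0.0],[0,0,0,0.06,0.0],[0,0,0,0.06,0.0],[0,0,0,0,0.0]]}}

```text
time: 27.75
tcp_pos: [551.3, -81.6, 140.2]
tcp_rot: [0.999, -0.042, 0.0, 0.0]
ft_force: [-0.9, 0.2, 8.6]
gripper_width: 0.13
```

```bash
python3 avg.py
```

```text
t 28.05 pos [551.284 -81.654 140.234] F [-1.633  0.005  8.734] M [ 0.103  0.384 -0.082] psi -94.78444608932132 zc est 142.31078625928282
```

Request:
{"api": "apply_moves", "payload": {"rows": [[0,0,0,0.04,0.0],[0,0,0,0.04,0.0],[0,0,0,0,0.0]]}}

```text
time: 28.42
tcp_pos: [551.3, -81.6, 140.2]
tcp_rot: [0.997, -0.082, 0.0, 0.0]
ft_force: [-1.9, -0.2, 9.5]
gripper_width: 0.128
```

```bash
python3 avg.py
```

```text
t 28.725 pos [551.312 -81.644 140.249] F [-1.439  0.117  8.235] M [ 0.114  0.351 -0.004] psi -99.36196467315577 zc est 142.22543110399127
```

Request:
{"api": "apply_moves", "payload": {"rows": [[0,0,0,0.035,0.0],[0,0,0,0,0.0]]}}

```text
time: 28.98
tcp_pos: [551.4, -81.6, 140.3]
tcp_rot: [0.995, -0.099, 0.001, 0.0]
ft_force: [-1.9, 0.7, 8.8]
gripper_width: 0.128
```

```bash
python3 avg.py
```

```text
t 29.275 pos [551.393 -81.659 140.276] F [-0.889  0.195  8.064] M [0.102 0.285 0.025] psi -101.35710980981172 zc est 142.21871598064888
```

Request:
{"api": "apply_moves", "payload": {"rows": [[0,0,-0.0003,0,0.0],[0,0,-0.0003,0,0.0],[0,0,0,0,0.0]]}}

```text
time: 29.65
tcp_pos: [551.3, -81.6, 140.6]
tcp_rot: [0.995, -0.099, 0.0, 0.0]
ft_force: [-0.5, -0.6, 5.8]
gripper_width: 0.126
```

```bash
python3 avg.py
```

```text
t 29.95 pos [551.325 -81.585 140.588] F [-0.142 -0.651  5.6  ] M [-0.041  0.074  0.054] psi -101.35449075406306 zc est 142.03765710383206
```

Request:
{"api": "apply_moves", "payload": {"rows": [[0,0,-0.0003,0,0.0],[0,0,0,0,0.0]]}}

```text
time: 30.2
tcp_pos: [551.3, -81.6, 140.7]
tcp_rot: [0.995, -0.099, 0.0, 0.0]
ft_force: [1.7, -0.9, 3.0]
gripper_width: 0.13
```

```bash
python3 avg.py
```

```text
t 30.5 pos [551.232 -81.525 140.695] F [ 0.813 -1.314  3.856] M [-0.321 -0.276  0.047] psi -101.3599801674347 zc est 141.79601580314946
```

Request:
{"api": "apply_moves", "payload": {"rows": [[0,0,-0.0003,0,0.0],[0,0,0,0,0.0]]}}

```text
time: 30.75
tcp_pos: [551.1, -81.4, 140.8]
tcp_rot: [0.995, -0.099, 0.0, 0.0]
ft_force: [3.2, -2.6, 0.2]
gripper_width: 0.13
```

```bash
python3 avg.py
```

```text
t 31.05 pos [551.118 -81.406 140.845] F [ 3.066 -2.716 -0.026] M [-0.67  -0.729  0.033] psi -101.35829563786808 zc est 141.1696975096349
```

Unloaded, the ramps hold the lid at TCP z ≈140.85–140.9, i.e. ~1.4 mm squeeze. I press back down, turn about 8° further, and unload again.

Request:
{"api": "apply_moves", "payload": {"rows": [[0,0,0.0006,0,0.0],[0,0,0.0008,0,0.0],[0,0,0,0.05,0.0],[0,0,0,0.05,0.0],[0,0,0,0.04,0.0],[0,0,0,0,0.0]]}}

```text
time: 31.8
tcp_pos: [551.0, -81.2, 140.0]
tcp_rot: [0.986, -0.169, 0.0, -0.0]
ft_force: [1.5, -0.5, 8.4]
gripper_width: 0.128
```

```bash
python3 avg.py
```

```text
t 32.1 pos [551.032 -81.193 140.033] F [ 0.946 -1.107  7.753] M [-0.265 -0.201  0.017] psi -109.37913490480608 zc est 141.91337292449012
```

Request:
{"api": "apply_moves", "payload": {"rows": [[0,0,-0.0003,0,0.0],[0,0,-0.0002,0,0.0],[0,0,0,0,0.0]]}}

```text
time: 32.48
tcp_pos: [551.0, -81.2, 140.1]
tcp_rot: [0.986, -0.168, 0.0, -0.0]
ft_force: [0.8, -0.5, 5.1]
gripper_width: 0.129
```

```bash
python3 avg.py
```

```text
t 32.775 pos [551.014 -81.162 140.129] F [ 1.334 -1.468  5.437] M [-0.25  -0.381  0.039] psi -109.3730854416933 zc est 141.54664918089065
```

Request:
{"api": "apply_moves", "payload": {"rows": [[0,0,-0.0003,0,0.0],[0,0,-0.0002,0,0.0],[0,0,0,0,0.0]]}}

```text
time: 33.15
tcp_pos: [551.0, -81.2, 140.3]
tcp_rot: [0.986, -0.168, -0.0, -0.0]
ft_force: [2.6, -1.6, -0.3]
gripper_width: 0.126
```

```bash
python3 avg.py
```

```text
t 33.45 pos [550.965 -81.167 140.345] F [ 3.37  -1.779 -0.064] M [-0.289 -0.756  0.048] psi -109.3718954075164 zc est 140.66171989809135
```

Request:
{"api": "apply_moves", "payload": {"rows": [[0,0,0.0004,0,0.0],[0,0,0,0.035,0.0],[0,0,0,0,0.0],[0,0,-0.0003,0,0.0],[0,0,0,0,0.0]]}}

```text
time: 34.08
tcp_pos: [551.1, -81.1, 140.3]
tcp_rot: [0.983, -0.185, -0.0, -0.0]
ft_force: [4.2, 0.9, 0.2]
gripper_width: 0.129
```

```bash
python3 avg.py
```

```text
t 34.375 pos [551.052 -81.105 140.287] F [ 4.018  0.538 -1.022] M [ 0.227 -1.053  0.071] psi -111.37852193496038 zc est 140.41279860220394
```

Squeeze ≈1.95 mm, vertical load on the tool is back near its free value. Let go.

Request:
{"api": "apply_moves", "payload": {"rows": [[0,0,0,0,0.5],[0,0,0,0,0.5],[0,0,0,0,0.5],[0,0,0,0,0.5],[0,0,0,0,0.5],[0,0,-0.02,0,0.5],[0,0,-0.03,0,0.5],[0,0,-0.03,0,0.5],[0,0,-0.03,0,0.5],[0,0,0,0,0.5]]}}

```text
time: 35.62
tcp_pos: [551.9, -82.3, 253.7]
tcp_rot: [0.983, -0.186, 0.002, 0.0]
ft_force: [-1.0, -0.1, -0.5]
gripper_width: 0.497
```

```bash
python3 -c "
from m import *
go(551,-81.4,155,-56.9)
g=lambda f:(255*(f/255.)**0.5).astype(np.uint8)
crop(g(s['frame']),280,220,80,100,8,'pics/q_s.png')
crop(g(t['frame']),225,205,80,75,9,'pics/q_t.png')
B=((90,80,25),(118,255,255))
b=blob(s,*B,(285,225,70,90));c=b[2]
for r in range(264,296,4):
    x=c[c[:,1]==r][:,0];print(r,x.min(),x.max(),(x.min()+x.max())/2)
print(c.max(0))
for z in (63.8,):
    th=np.linspace(0,2*np.pi,200);q=np.array([proj(s,[550.3+42.5*np.cos(a),-81.7+42.5*np.sin(a),z]) for a in th]);print(z,q.min(0),q.max(0),(q[:,0].min()+q[:,0].max())/2)
"
```

```text
t 35.725 tcp [550.983 -81.29  251.111] psi -111.37982886425701 zax [ 0.001  0.    -1.   ] q [-0.618  0.634  1.19   1.734 -0.628  1.215 -1.204] F [-0.214 -0.576 -0.07 ] M [ 0.024  0.013 -0.005] w 0.49803171319322775
tool shift mm [-0.014  0.144 96.111]
turn rad -0.9508523896043277 deg -54.47982886425701
264 304 329 316.5
268 303 334 318.5
272 298 335 316.5
276 298 336 317.0
280 298 335 316.5
284 299 334 316.5
288 300 333 316.5
292 304 330 317.0
[336 296]
63.8 [297.09  268.403] [335.992 296.137] 316.5407257019987
```

View pics/q_s.png

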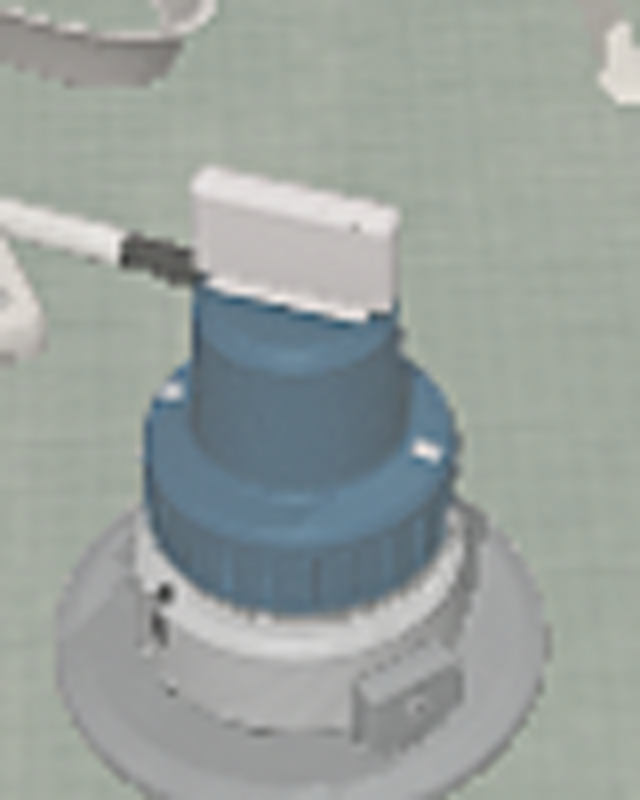

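```bash
python3 -c "
from m import *
a=plane(s,305.2,242.3,174.8);b=plane(s,329.3,246.9,174.8);d=b-a;print(np.degrees(np.arctan2(d[1],d[0])),np.linalg.norm(d))
s0=cv2.imread('pics/side0.png')
d=cv2.absdiff(s0,s['frame']).max(2)
print('green',d[330:350,322:340].mean(),'bottle',d[250:285,265:280].mean())
# ticks
p=[plane(s,280+172/8,220+391/8,63.8+25),plane(s,280+427/8,220+451/8,63.8+25)];e=p[1]-p[0];print(p,np.degrees(np.arctan2(e[1],e[0])),np.linalg.norm(e),(p[0]+p[1])/2)
cv2.imwrite('pics/end.png',s['frame'])
"
```

```text
160.99927627939397 51.37879328794819
green 4.111111111111111 bottle 3.874285714285714
[array([582.208, -98.019,  88.8  ]), array([514.273, -71.515,  88.8  ])] 158.68773540222946 72.92177653090472 [548.24  -84.767  88.8  ]
```

View pics/end.png

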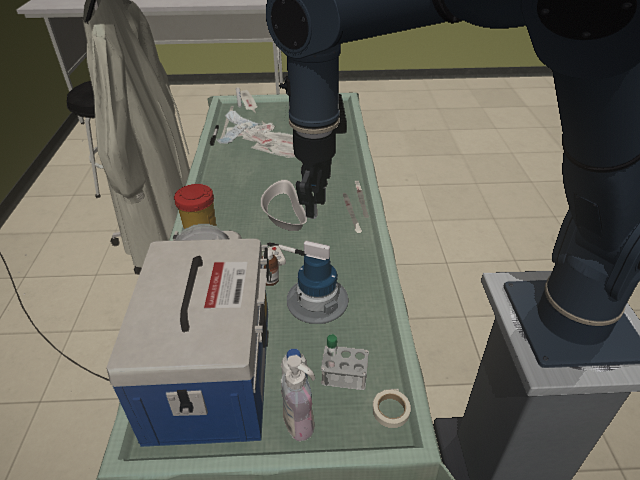

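The lid's bar lies at 159–161° (expected 158.6°), so it did not turn back. The lid is at (317,280), green and bottle are unchanged, and the gripper is well clear. Handing in.

```bash
python3 -c "
from workcell import manip
print(manip.close_job(), manip.get_obs()['time'])"
```

```text
the job is handed in; nothing more can be done
the job is handed in; nothing more can be done
```

The red-capped tube stands in the canister's well. The lid is on with its pins under the lugs, turned about 54° from the gaps and let go. The job was handed in at about 36 s, and no verdict was reported.

**What the last checks showed**
- **Gasket:** first touch came at TCP z of about 142.25 mm. After the turn, with the arm's vertical load back near its free value, the lid was held at about 140.29 mm. That is about 1.95 mm of squeeze, or roughly 8 N on the ring.
- **Lid after release:** it looks level and centred in the side view (column 316.5, expected 316.5). Its bar lies at 159–161° against an expected 158.6°, so it did not turn back.
- **Other things:** the green-capped tube and the brown bottle look unchanged in the images, and the gripper is about 110 mm clear.

**What failed or disagreed**
- **First grasp missed:** the fingertips stood about 25 mm higher than the stated 19 mm ahead of the TCP, so the jaws shut just above the red cap without touching it. I worked with the observed tip height after that.
- **Squeeze estimate:** going by turn angle and mark yaw alone gives about 2.6 mm, against 1.95 mm from the height measurement. Both are within 1.4–2.8 mm. I trusted the height measurement.
- **Lid centre:** the two cameras differed by up to about 5 mm on the lid's y position while it was in the air. The lid still went down freely, with no contact force until the gasket.
- **Sideways load:** about 4 N sideways and 1 N m of moment remained on the gripper just before release.

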